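Fetch the strip canister from behind the tall bottle into the test tray

TASK

Make up the steel tray for a test, low item first: stand the white-lidded specimen cup in it, then set the tall green-capped bottle that blocks the strip canister aside on the worktop, stand the canister in the tray on its floor as well, and finally put the tall bottle back where it stood at the start. Let go of each thing before going on to the next, keep cup, bottle and canister upright all the time, and leave the other bottles, the yellow-lidded cups and the green carton where they are.

Things in the scene. Friction and masses are not known exactly. Their poses are not given: they have to be found in the camera images.
- strip_canister: Strip canister to fetch: white cylinder with colour chart and blue cap (stays shut), 100 mm tall, about 45 g, in one of three places under the riser's front edge. Origin at the underside, z up. Round body (diameter 41 mm to height 86 mm, cap 43 mm above) centred 2 mm along +x from the origin; small cap tab towards -x (24 mm out, height 88 mm).
- tall_bottle: Tall white bottle with a green band and green cap that stands in front (robot side) of the canister, about 85 mm before it, axis to axis. Round: body diameter 50 mm up to height 88 mm, then a shoulder to a neck and cap of diameter 27 mm up to 125 mm; about 140 g. Origin at the centre of the underside, z up.
- cup_white: Specimen cup with a white lid, 50 mm tall, about 30 g: body diameter 53 mm up to height 40 mm, lid diameter 59 mm from there to the top, lid fixed. Origin at the underside; the round body is centred 3 mm along its +x from the origin; a small lid tab points to -x (32 mm from the origin).
- tray: Steel instrument tray, fixed, 201 mm (its x) by 281 mm (its y), rim 51 mm high, floor 2 mm thick. Origin at the centre of the underside. The inside is 186 mm (x) by 266 mm (y) between upright walls.
- carton: Pale green carton that stands in the tray at its -y end, 90 mm (its x) by 132 mm (its y) by 66 mm tall, about 90 g; origin at the centre of the underside. To be left where it is; the free floor is at the tray's +y end.
- riser: Bench riser, fixed: white board 200 mm (x) by 360 mm (y), 14 mm thick, underside 300 mm above the worktop, a cantilever on two rear posts (24 mm wide, y = +-130 mm, x = +60 to +90 mm; brackets along the board at y = +-130 mm). Origin on the worktop below the board's centre; -x is the open front. Boxes and dishes up to 70 mm tall stand fixed on it.
- riser_edge (a point): Middle of the lower front edge of the riser's board (riser frame x = -100 mm, y = 0, z = 300 mm). The three bottle places stand in a row 20 mm behind this edge (riser x = -80 mm, y = -100, 0, +100 mm), so the board covers the canister and the tool must come in tilted from the front, by some 25 to 35 degrees.
- bottle_diluent: Bystander: white bottle with a blue band and blue cap, diameter 38 mm, 82 mm tall, in another place of the row under the riser. Origin at the centre of the underside.
- bottle_stain: Bystander: brown bottle with a black cap, diameter 44 mm, 105 mm tall, in the third place of the row under the riser. Origin at the centre of the underside.
- cup_yellow_a: Bystander: specimen cup with a yellow lid, same size and origin as the white-lidded one.
- cup_yellow_b: Bystander: second specimen cup with a yellow lid, same size and origin.
Not all that is in view belongs to the job. Leave any pink look-alike of the tall_bottle alone.

How it is judged:
On the way, in this order (a step that is already met when the one before it is completed fails the run):
1. the white-lidded cup stands released in the tray, the canister not yet fetched (x of cup_white in the frame of tray between -0.085 and 0.085 m and y of cup_white in the frame of tray between -0.125 and 0.125 m and z of cup_white in the frame of tray below 0.012 m and angle between cup_white's own z axis and vertical below 0.12 rad and contact force between the fingers and cup_white below 0.1 N and distance of strip_canister from where it was at the start of the episode below 0.05 m), for 0.2 s.
2. the tall bottle stands released on the worktop, at least 80 mm from its place, the canister still in its place (distance of tall_bottle from where it was at the start of the episode above 0.08 m and height (world z) of tall_bottle below 0.006 m and angle between tall_bottle's own z axis and vertical below 0.12 rad and contact force between the fingers and tall_bottle below 0.1 N and distance of strip_canister from where it was at the start of the episode below 0.05 m), for 0.2 s.
3. the canister stands released in the tray, the bottle still aside (x of strip_canister in the frame of tray between -0.085 and 0.085 m and y of strip_canister in the frame of tray between -0.125 and 0.125 m and z of strip_canister in the frame of tray below 0.012 m and angle between strip_canister's own z axis and vertical below 0.12 rad and contact force between the fingers and strip_canister below 0.1 N and distance of tall_bottle from where it was at the start of the episode above 0.06 m), for 0.2 s.
At the end, for the whole second after the job is handed in: The white-lidded cup and the canister both stand upright (within 0.12 rad) on the tray's floor, the tall bottle stands upright (within 0.1 rad) within 25 mm of where it stood at the start, and all three are released and at rest (x of cup_white in the frame of tray between -0.085 and 0.085 m and y of cup_white in the frame of tray between -0.125 and 0.125 m and z of each of cup_white, strip_canister in the frame of tray below 0.012 m and angle between each of cup_white, strip_canister's own z axis and vertical below 0.12 rad and x of strip_canister in the frame of tray between -0.085 and 0.085 m and y of strip_canister in the frame of tray between -0.125 and 0.125 m and distance of tall_bottle from where it was at the start of the episode below 0.025 m and angle between tall_bottle's own z axis and vertical below 0.1 rad and linear speed of each of cup_white, strip_canister, tall_bottle below 0.02 m/s); the robot touches nothing.
It fails at once if the tall bottle, the canister or the white-lidded cup is tipped over 0.7 rad (angle between any of tall_bottle, strip_canister, cup_white's own z axis and vertical above 0.7 rad).
It fails at once if one of the other bottles is shifted over 35 mm or tipped over (distance of any of bottle_diluent, bottle_stain from where it was at the start of the episode above 0.035 m or angle between any of bottle_diluent, bottle_stain's own z axis and vertical above 0.5 rad).
It fails at once if a yellow-lidded cup is shifted over 35 mm or tipped over (distance of any of cup_yellow_a, cup_yellow_b from where it was at the start of the episode above 0.035 m or angle between any of cup_yellow_a, cup_yellow_b's own z axis and vertical above 0.5 rad).
It fails at once if the green carton is shifted over 35 mm or tipped over (distance of carton from where it was at the start of the episode above 0.035 m or angle between carton's own z axis and vertical above 0.5 rad).
It also fails if it takes over 72 s, if anything falls off the work surface, if the arm or the gripper's body presses on something with over 40 N, if the wrist force passes 120 N, or if a joint passes its speed limit or range.

ROBOT

A 7-joint arm with a two-finger parallel gripper is mounted at the origin on a cart in front of the work surface, level with it; the furniture and walls round the work are solid. World frame = base frame: x ahead of the robot, y to its left, z up, the work surface at z = 0. Lengths are in m, angles in rad, forces in N, time in s.
With the tool pointing down it reaches from about 0.4 to 0.85 m from the base axis. Payload 4.5 kg.
Tool frame: the origin (TCP) lies midway between the tips of the shut fingers; the grasp point (between the pads) lies 19 mm behind it (r.hold_point_z is the distance from the TCP to the grasp point, in m); y points along the fingers, x is the direction in which the jaws open and shut, and the axes are right-handed (so a half turn about y gives the same grasp; the last joint's range is limited). The gripper opens to 88 mm and grips with 3 to 60 N. Pads are 18 mm wide; open, the fingers measure 123 mm over their backs; the gripper's body (75 mm by 187 mm) begins 45 mm behind the grasp point.
Start: joints at [1.337, 0.689, -0.195, 1.565, 0.157, 0.902, -0.215], TCP at [0.165, -0.603, 0.239] pointing down, gripper open.
Joint ranges: [-3.01, 3.01], [-0.46, 2.08], [-1.47, 1.51], [0.13, 2.56], [-1, 4.14], [0.04, 2.09], [-2.66, 2.66]. Speed limits (rad/s): [2.57, 2.57, 3.14, 3.14, 3.14, 3.14, 3.14].

INTERFACE

Orientations are given as a unit quaternion [w, x, y, z].
In Python, from rig import telemetry, grab_frame, ticket, r gives the robot as it stands.
- The arm moves only by the tool send_rows, never from a script. Its argument "increments" is a list of rows, each a list of 3 entries, a list of its own where there are three numbers: the finger opening in cm, from 0 to 8.81, then the shift along the world's x, y, z in cm, then the turn about the world's z in rad. A call has exactly 10 rows; each row is the pose to reach, as a shift and turn from the pose commanded when the call began; what a row does not reach only later rows make up. A row lasts 1/8 s, in which the tool goes at most 62.5 mm and 10.7 degrees, less where a joint would pass 70% of its speed; a pose out of reach is approached as far as the arm can. A call with a gripper value outside its range is refused whole. The fingers move at their own pace and stop on an object; "newtons" is the grip in N (left out, the last holds). Time passes only in rows, so rows that repeat a pose let the fingers close, or fill a call up. It gives the time, the measured TCP pose, the force and the opening at its end, in the units of the state.
- telemetry.get_obs(): the state, without advancing time (a new reading comes with each control period).
- grab_frame(name): name is "scene" or "top" or "wrist"; returns a dict with "frame" (420x560x3 uint8, blue, green, red), "fx", "fy", "cx", "cy" (pixels), "pose" (4x4, takes a point from camera to world coordinates). Camera axes: x right, y down, z forward; pixel columns grow to the right and rows downward; lengths in m; the calibration is good to about 2 mm. A picture is of the moment at which its call begins. There is no depth.
- ticket.finish_job(): hands the job in, once; it reports no verdict.
The state is a dict: "clock": time; "joint_pos": joint angles; "joint_velocities": joint speeds; "joint_efforts": joint torques, N m; "ee_pos": TCP position; "eef_rot": TCP orientation; "force": force on the tool from outside, world axes, zero at the start; "ft_torque": the same for the moment, N m; "finger_gap": finger opening in m.
Only numpy, scipy, OpenCV 4.12 (cv2) and the standard library are available. Lean on these libraries where they do the work, as an engineer would, in place of code of your own. Each camera call takes 0.05 s, during which the arm holds its last target.

## Working session

There is one attempt and no reset: what is moved stays moved. The work goes in short steps, Python scripts to look and compute and a tool call to move; the robot and the scene stay as the last step left them, time stands still between calls to the robot, and variables do not carry over. Pictures are saved under pics/ and viewed, and the job is handed in when it is done.

Besides the shell and the picture viewer there is one more tool, called after "Request:" by a JSON object that holds its "op" and its "data", one argument or row to a line. send_rows: Moves the arm, as the interface text tells. Its arguments: {"type":"object","properties":{"increments":{"type":"array"},"newtons":{"type":"number"}},"required":["increments"]}

```bash
ls; mkdir -p pics; python3 - <<'E'
from rig import telemetry, grab_frame, ticket, r
import cv2
print(telemetry.get_obs()); print([a for a in dir(r) if a[0]!='_'], r.hold_point_z)
for n in ("scene","top","wrist"):
    f=grab_frame(n); cv2.imwrite(f"pics/{n}0.png",f["frame"]); print(n,f["fx"],f["fy"],f["cx"],f["cy"]); print(f["pose"].round(3) if hasattr(f["pose"],"round") else f["pose"])
E
```

```text
pics
{'clock': 0.0, 'joint_pos': array([ 1.33680254,  0.68993569, -0.19450761,  1.56632995,  0.15730554,
        0.90249384, -0.21514478]), 'joint_velocities': array([-3.56085497e-03, -5.96490448e-04,  3.83586132e-04,  6.66264698e-04,
        3.56099015e-05, -1.34989624e-05,  7.53294979e-04]), 'joint_efforts': array([-1.26994155e-04, -5.27563334e+01, -1.26708996e+00, -1.53432852e+01,
       -5.26562543e-02,  6.30299299e-03,  1.75191217e-04]), 'ee_pos': array([ 0.1651614 , -0.60213973,  0.23794376]), 'eef_rot': array([ 0.56262046, -0.56194106,  0.42929344, -0.42823779]), 'force': array([0.13954309, 0.14740698, 0.10865426]), 'ft_torque': array([ 0.03768409, -0.01750693,  0.03374068]), 'finger_gap': 0.08834868283416245}
['PlanningError', 'hold_point_z'] 0.0187
scene 419.0366812843884 419.0366812843884 281.1213039734634 206.35557846204702
[[-0.88  -0.297  0.37   0.175]
 [-0.474  0.582 -0.66   0.741]
 [-0.019 -0.757 -0.653  0.917]
 [ 0.     0.     0.     1.   ]]
top 545.7487401250751 545.7487401250751 283.84227029669466 202.40540772765212
[[ 0.117 -0.965  0.233  0.193]
 [-0.993 -0.115  0.021 -0.068]
 [ 0.006 -0.234 -0.972  1.793]
 [ 0.     0.     0.     1.   ]]
wrist 294.8118791489953 294.8118791489953 274.7692720690921 208.80618190585074
[[ 0.264 -0.928 -0.263  0.233]
 [-0.964 -0.255 -0.07  -0.585]
 [-0.003  0.272 -0.962  0.384]
 [ 0.     0.     0.     1.   ]]
```

View pics/scene0.png

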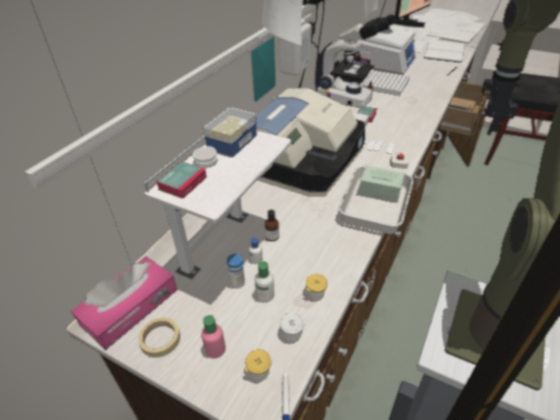

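View pics/top0.png

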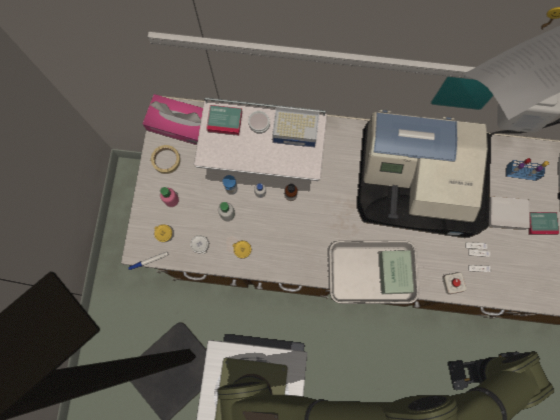

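View pics/wrist0.png

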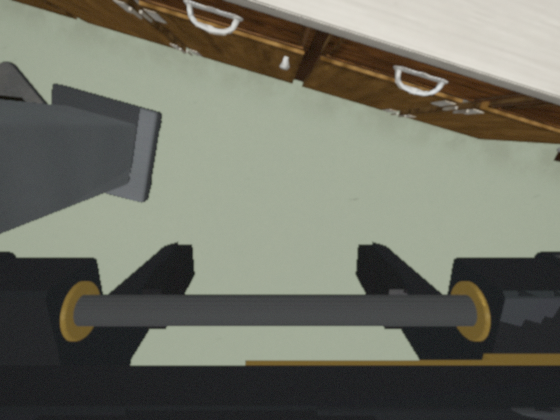

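```bash
cat > h.py <<'E'
import numpy as np, cv2
from rig import telemetry, grab_frame
def ray(f,u,v):
    P=np.array(f["pose"]); d=P[:3,:3]@np.array([(u-f["cx"])/f["fx"],(v-f["cy"])/f["fy"],1.]); return P[:3,3],d
def onz(f,u,v,z):
    o,d=ray(f,u,v); return o+d*(z-o[2])/d[2]
def proj(f,p):
    P=np.array(f["pose"]); q=P[:3,:3].T@(np.asarray(p,float)-P[:3,3]); return np.array([f["fx"]*q[0]/q[2]+f["cx"],f["fy"]*q[1]/q[2]+f["cy"]])
def blobs(f,lo,hi,amin=15):
    h=cv2.cvtColor(f["frame"],cv2.COLOR_BGR2HSV); m=cv2.inRange(h,np.array(lo),np.array(hi))
    n,l,s,c=cv2.connectedComponentsWithStats(m)
    return [(c[i].round(1),s[i]) for i in range(1,n) if s[i][4]>=amin]
def crop(f,u0,v0,u1,v1,k,name):
    cv2.imwrite(name,cv2.resize(f["frame"][v0:v1,u0:u1],None,fx=k,fy=k,interpolation=cv2.INTER_CUBIC))
E
python3 - <<'E'
from h import *
for n in ("top","scene"):
    f=grab_frame(n)
    if n=="top":
        crop(f,130,90,330,270,4,"pics/topL.png"); crop(f,320,230,430,315,7,"pics/topT.png")
    else: crop(f,60,150,340,400,2.8,"pics/scL.png")
    for nm,lo,hi in (("green",(60,80,30),(90,255,255)),("blue",(100,90,40),(118,255,255)),("yellow",(18,120,100),(30,255,255))):
        print(n,nm,[(tuple(c),list(map(int,s))) for c,s in blobs(f,lo,hi)])
E
```

```text
top green [((np.float64(462.4), np.float64(93.3)), [432, 77, 61, 32, 1359]), ((np.float64(164.8), np.float64(191.6)), [161, 188, 8, 8, 48]), ((np.float64(224.1), np.float64(206.3)), [221, 203, 7, 8, 47])]
top blue [((np.float64(277.8), np.float64(140.0)), [274, 139, 9, 3, 26]), ((np.float64(309.3), np.float64(143.5)), [305, 142, 9, 4, 24]), ((np.float64(523.1), np.float64(172.6)), [507, 162, 37, 18, 246]), ((np.float64(228.9), np.float64(181.8)), [223, 175, 13, 15, 131]), ((np.float64(259.3), np.float64(186.4)), [257, 184, 5, 6, 22]), ((np.float64(134.9), np.float64(265.7)), [129, 263, 13, 7, 43])]
top yellow [((np.float64(554.7), np.float64(9.6)), [549, 7, 11, 7, 48]), ((np.float64(545.5), np.float64(162.9)), [543, 161, 6, 5, 21]), ((np.float64(162.8), np.float64(232.7)), [155, 225, 17, 17, 237]), ((np.float64(241.9), np.float64(248.8)), [233, 241, 18, 17, 237])]
scene green [((np.float64(263.0), np.float64(68.1)), [252, 39, 22, 61, 1022]), ((np.float64(262.9), np.float64(269.0)), [260, 263, 7, 13, 87]), ((np.float64(209.3), np.float64(323.9)), [205, 317, 10, 15, 115])]
scene blue [((np.float64(409.6), np.float64(49.2)), [406, 44, 7, 10, 42]), ((np.float64(250.6), np.float64(130.7)), [243, 126, 12, 10, 42]), ((np.float64(224.0), np.float64(146.4)), [207, 138, 33, 17, 273]), ((np.float64(254.3), np.float64(241.9)), [252, 238, 6, 9, 43]), ((np.float64(234.8), np.float64(260.6)), [228, 254, 15, 13, 159]), ((np.float64(285.5), np.float64(417.1)), [283, 415, 6, 5, 28])]
scene yellow [((np.float64(315.9), np.float64(282.9)), [307, 275, 19, 17, 258]), ((np.float64(257.5), np.float64(361.8)), [246, 351, 24, 23, 428])]
```

View pics/topL.png

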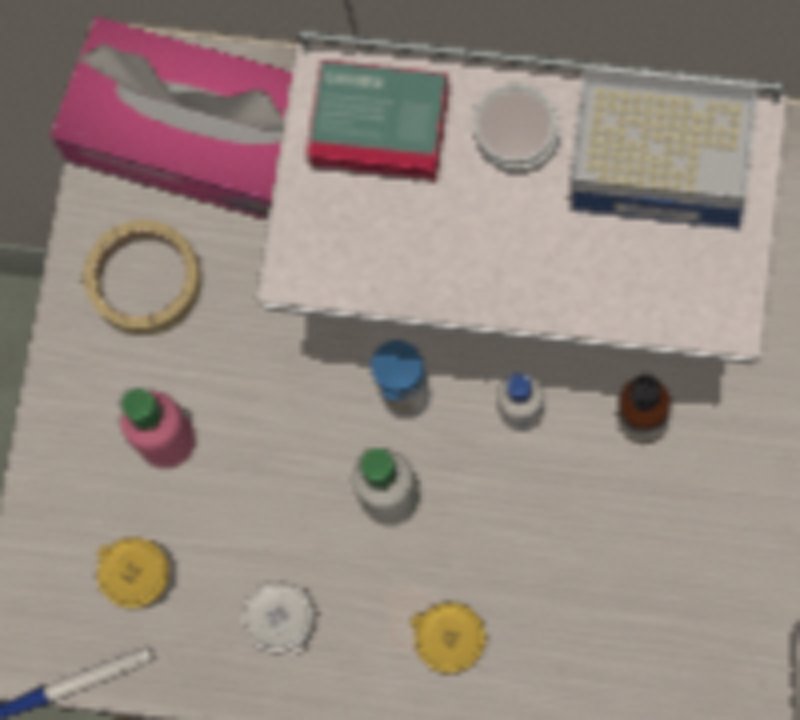

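View pics/topT.png

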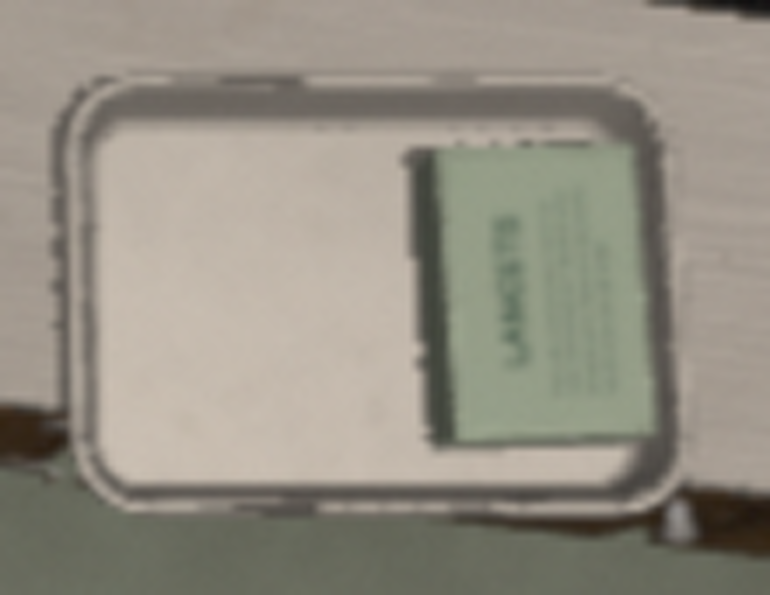

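View pics/scL.png

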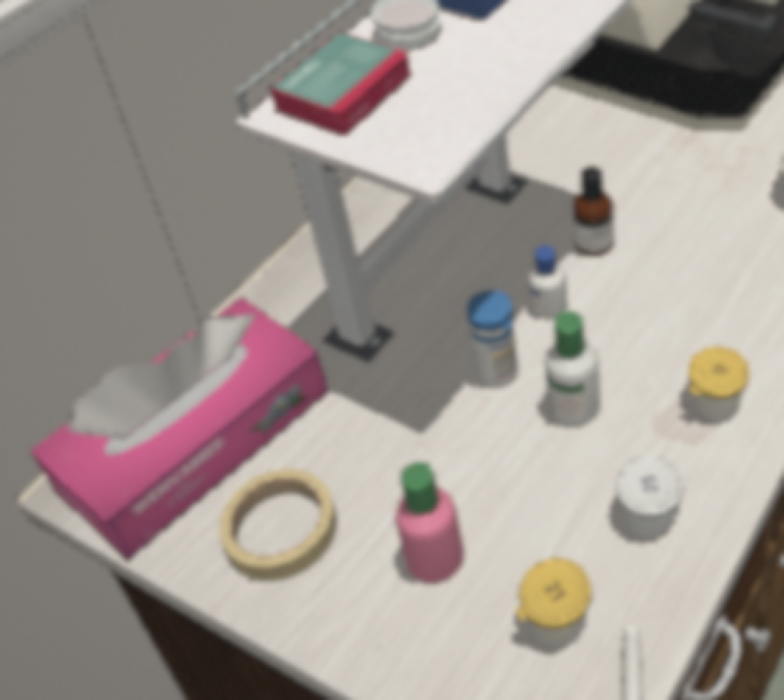

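```bash
python3 - <<'E'
from h import *
t=grab_frame("top"); s=grab_frame("scene")
np.set_printoptions(precision=4,suppress=True)
def tri(a,b):
    o1,d1=ray(t,*a);o2,d2=ray(s,*b); A=np.stack([d1,-d2],1); k=np.linalg.lstsq(A,o2-o1,rcond=None)[0]
    p,q=o1+d1*k[0],o2+d2*k[1]; return (p+q)/2,np.linalg.norm(p-q)
print("canister cap tri",tri((228.9,181.8),(234.8,260.6)), onz(t,228.9,181.8,.098),onz(s,234.8,260.6,.095))
print("bottle cap",tri((224.1,206.3),(262.9,269)),onz(t,224.1,206.3,.122),onz(s,262.9,269,.115))
print("diluent",tri((259.3,186.4),(254.3,241.9)),onz(t,259.3,186.4,.08))
print("stain",onz(t,130+645/4,90+388/4,.105))
print("ya",onz(t,162.8,232.7,.05),onz(s,257.5,361.8,.05)); print("yb",onz(t,241.9,248.8,.05),onz(s,315.9,282.9,.05))
h=cv2.cvtColor(t["frame"],cv2.COLOR_BGR2HSV)
print("white cup",onz(t,199.8,244.5,.05),onz(s,60+648/2.8,150+488/2.8,.05))
print("pink",onz(t,164.8,191.6,.12))
# riser front edge corners (top face z=.314)
L=np.array(t["pose"])
for p in ((260,302),(752,357),(302,40),(780,92)): print("riser corner",onz(t,130+p[0]/4,90+p[1]/4,.314))
# tray outer rim corners z=.051 
for p in ((85,85),(640,80),(680,500),(80,500)): print("tray rim ext",onz(t,320+p[0]/7,230+p[1]/7,.051))
for p in ((62,270),(664,270),(350,78),(380,512)): print("tray mid",onz(t,320+p[0]/7,230+p[1]/7,.051))
for p in ((432,148),(632,145),(655,438),(450,442)): print("carton top",onz(t,320+p[0]/7,230+p[1]/7,.066))
R=telemetry.get_obs()["eef_rot"]
from scipy.spatial.transform import Rotation as Ro
print(Ro.from_quat(np.roll(R,-1)).as_matrix())
E
```

```text
canister cap tri (array([0.6483, 0.1538, 0.0915]), np.float64(1.6473597322486798e-05)) [0.6466 0.153  0.098 ] [0.6463 0.1563 0.095 ]
bottle cap (array([0.5619, 0.1555, 0.1062]), np.float64(0.001623090079860956)) [0.5592 0.1536 0.122 ] [0.5569 0.1617 0.115 ]
diluent (array([0.6495, 0.0555, 0.0718]), np.float64(0.0007111217537929655)) [0.6477 0.0551 0.08  ]
stain [ 0.6512 -0.0486  0.105 ]
ya [0.4647 0.3476 0.05  ] [0.4631 0.3527 0.05  ]
yb [0.4427 0.0864 0.05  ] [0.4409 0.092  0.05  ]
white cup [0.4406 0.2229 0.05  ] [0.4404 0.2324 0.05  ]
pink [0.5848 0.3469 0.12  ]
riser corner [0.6249 0.2268 0.314 ]
riser corner [ 0.6259 -0.1232  0.314 ]
riser corner [0.826  0.2273 0.314 ]
riser corner [ 0.8272 -0.123   0.314 ]
tray rim ext [ 0.4983 -0.2     0.051 ]
tray rim ext [ 0.5308 -0.4545  0.051 ]
tray rim ext [ 0.3418 -0.4843  0.051 ]
tray rim ext [ 0.3102 -0.2159  0.051 ]
tray mid [ 0.4121 -0.1978  0.051 ]
tray mid [ 0.4444 -0.4709  0.051 ]
tray mid [ 0.5159 -0.3213  0.051 ]
tray mid [ 0.3207 -0.3505  0.051 ]
carton top [ 0.4854 -0.3588  0.066 ]
carton top [ 0.4975 -0.4494  0.066 ]
carton top [ 0.3666 -0.468   0.066 ]
carton top [ 0.354  -0.3768  0.066 ]
[[ 0.2646 -0.0001  0.9644]
 [-0.9644  0.0003  0.2646]
 [-0.0003 -1.      0.    ]]
```

```bash
python3 - <<'E'
from h import *
t=grab_frame("top"); s=grab_frame("scene")
a=cv2.resize(t["frame"][225:265,180:220],(400,400),interpolation=cv2.INTER_CUBIC)
b=cv2.resize(s["frame"][305:345,270:310],(400,400),interpolation=cv2.INTER_CUBIC)
cv2.imwrite("pics/cup.png",np.hstack([a,b]))
E
```

```text
(no output)
```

View pics/cup.png

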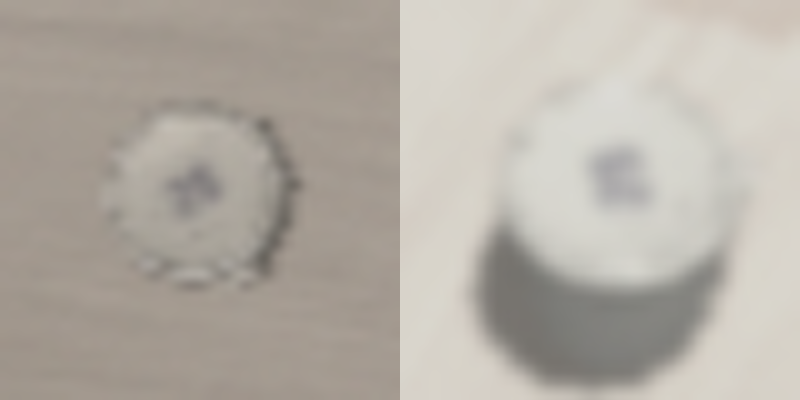

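Request:
{"op": "send_rows", "data": {
  "increments": [
    [8.8,[4,4.3,0],0],
    [8.8,[8,8.6,0],0],
    [8.8,[12,12.9,0],-0.05],
    [8.8,[16,17.2,0],-0.1],
    [8.8,[20,21.5,0],-0.15],
    [8.8,[24,25.8,0],-0.15],
    [8.8,[28,30,0],-0.15],
    [8.8,[28,36,0],-0.15],
    [8.8,[28,42,0],-0.15],
    [8.8,[28,48,0],-0.15]
  ],
  "newtons": 30
}}

```text
clock: 1.7
ee_pos: [0.4456, -0.1208, 0.2389]
eef_rot: [0.529, -0.528, 0.469, -0.47]
force: [1.1, 1.1, -0.2]
finger_gap: 0.0882
```

Request:
{"op": "send_rows", "data": {
  "increments": [
    [8.8,[0,6,0],0],
    [8.8,[0,12,0],0],
    [8.8,[0,18,0],0],
    [8.8,[0,24,0],0],
    [8.8,[-0.5,30,0],0],
    [8.8,[-0.5,34.5,0],0],
    [8.8,[-0.5,34.5,-4],0],
    [8.8,[-0.5,34.5,-8],0],
    [8.8,[-0.5,34.5,-9],0],
    [8.8,[-0.5,34.5,-9],0]
  ]
}}

```text
clock: 2.95
ee_pos: [0.4405, 0.2222, 0.1489]
eef_rot: [-0.528, 0.529, -0.47, 0.47]
force: [-0.1, 0.0, 0.6]
finger_gap: 0.0878
```

```bash
python3 - <<'E'
from h import *
f=grab_frame("wrist"); cv2.imwrite("pics/w1.png",f["frame"]); o=telemetry.get_obs(); print(o["ee_pos"],o["joint_pos"].round(2)); s=grab_frame("scene"); crop(s,60,50,460,400,2,"pics/s1.png")
for p in ((.4405,.223,.05),(.4405,.230,.05)): print(proj(f,p))
print(f["pose"])
E
```

```text
[0.44106512 0.22244635 0.14956397] [-0.54  0.67 -0.03  2.05  0.05  0.43 -2.06]
[272.77495286 209.41807138]
[264.71705408 208.50306837]
[[ 1.17098951e-01 -9.55453448e-01 -2.70917966e-01  5.10187078e-01]
 [-9.93119976e-01 -1.12861096e-01 -3.12263664e-02  2.29299858e-01]
 [-7.40759161e-04  2.72710618e-01 -9.62095822e-01  2.94821061e-01]
 [ 0.00000000e+00  0.00000000e+00  0.00000000e+00  1.00000000e+00]]
```

View pics/w1.png

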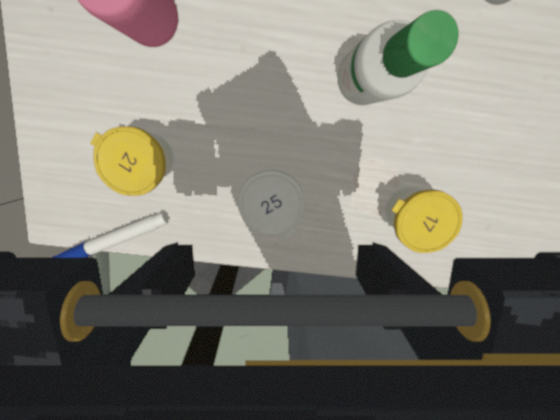

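View pics/s1.png

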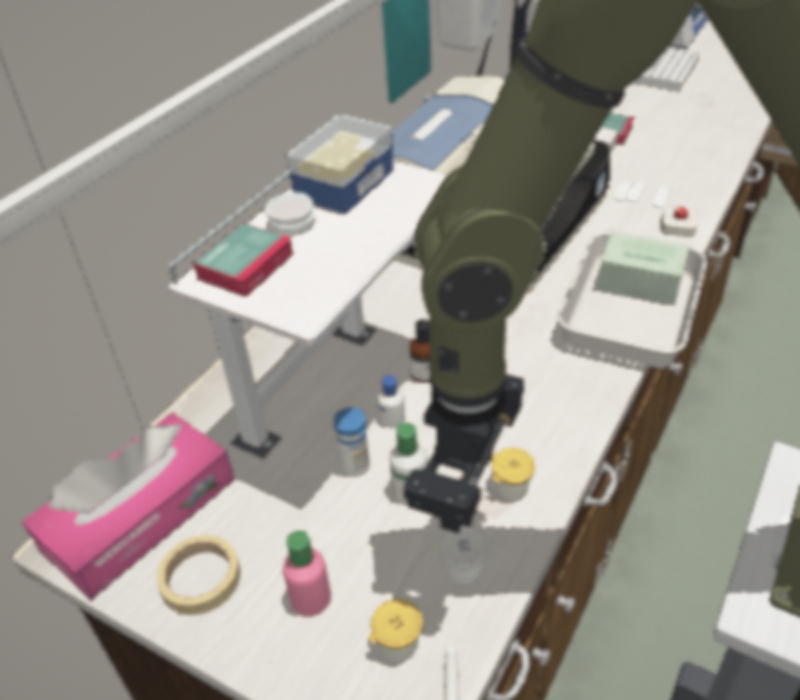

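```bash
python3 - <<'E'
from h import *
f=grab_frame("wrist")
g=f["frame"]; e=cv2.createCLAHE(4,(8,8)).apply(cv2.cvtColor(g,cv2.COLOR_BGR2GRAY)); cv2.imwrite("pics/w1c.png",cv2.resize(e[150:250,220:320],None,fx=5,fy=5,interpolation=cv2.INTER_CUBIC))
print(onz(f,271,203,.05),"ya",onz(f,129,161,.05),"yb",onz(f,428,220,.05),"bottle cap",onz(f,434,36,.125))
E
```

```text
[0.44673127 0.22565905 0.05      ] ya [0.46866919 0.34677002 0.05      ] yb [0.44759075 0.08744123 0.05      ] bottle cap [0.56470083 0.15324708 0.125     ]
```

View pics/w1c.png

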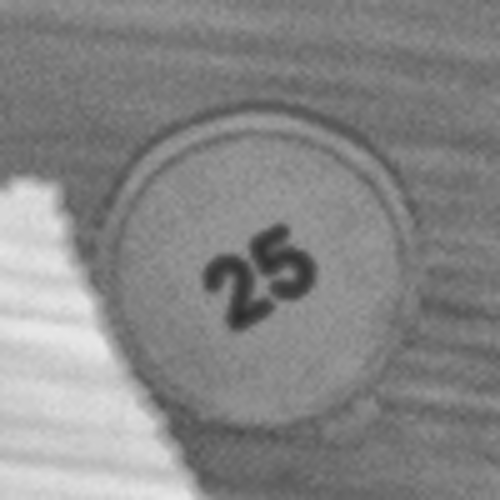

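Request:
{"op": "send_rows", "data": {
  "increments": [
    [8.8,[0.2,0.1,-5],0],
    [8.8,[0.4,0.2,-10],0],
    [8.8,[0.4,0.2,-12.7],0],
    [8.8,[0.4,0.2,-12.7],0],
    [4.0,[0.4,0.2,-12.7],0],
    [4.0,[0.4,0.2,-12.7],0],
    [4.0,[0.4,0.2,-12.7],0],
    [4.0,[0.4,0.2,-12.7],0],
    [4.0,[0.4,0.2,-11],0],
    [4.0,[0.4,0.2,-7],0]
  ],
  "newtons": 25
}}

```text
clock: 4.35
ee_pos: [0.4435, 0.2238, 0.0791]
eef_rot: [-0.528, 0.53, -0.47, 0.469]
force: [0.1, 1.3, 0.5]
finger_gap: 0.0567
```

```bash
python3 - <<'E'
from h import *
f=grab_frame("wrist"); cv2.imwrite("pics/w2.png",f["frame"]); o=telemetry.get_obs(); print(o["ee_pos"],o["finger_gap"],o["force"])
E
```

```text
[0.44584813 0.22475396 0.0838666 ] 0.057089668950262046 [-0.33790279 -0.40681711  2.69529369]
```

View pics/w2.png

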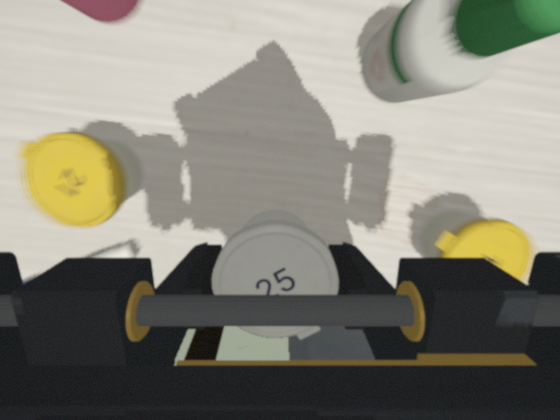

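Request:
{"op": "send_rows", "data": {
  "increments": [
    [4.0,[0,0,5],0],
    [4.0,[0,-5,7],0],
    [4.0,[0,-11,7],0],
    [4.0,[0,-17,7],0],
    [4.0,[0,-23,7],0],
    [4.0,[-1,-29,7],0],
    [4.0,[-2.5,-35,7],0],
    [4.0,[-4,-41,7],0],
    [4.0,[-5.5,-47,7],0],
    [4.0,[-7,-51.5,7],0]
  ]
}}

```text
clock: 5.65
ee_pos: [0.3732, -0.2938, 0.1496]
eef_rot: [-0.528, 0.528, -0.47, 0.471]
force: [0.2, -0.3, -0.6]
finger_gap: 0.0567
```

```bash
python3 - <<'E'
from h import *
f=grab_frame("wrist"); cv2.imwrite("pics/w3.png",f["frame"]); o=telemetry.get_obs(); print(o["ee_pos"],o["finger_gap"],o["force"],o["joint_pos"].round(2)); s=grab_frame("scene"); crop(s,260,80,540,290,2.8,"pics/s3.png")
E
```

```text
[ 0.36959636 -0.30073085  0.14951204] 0.056678903240482637 [-2.35201934 -5.63574248 -0.21221208] [ 0.71  0.66 -0.21  2.09  0.33  0.42 -1.22]
```

View pics/w3.png

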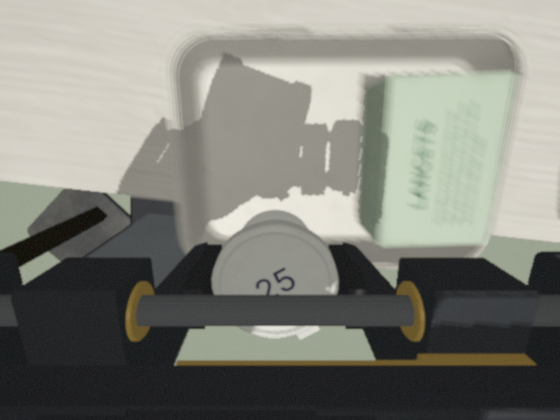

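View pics/s3.png

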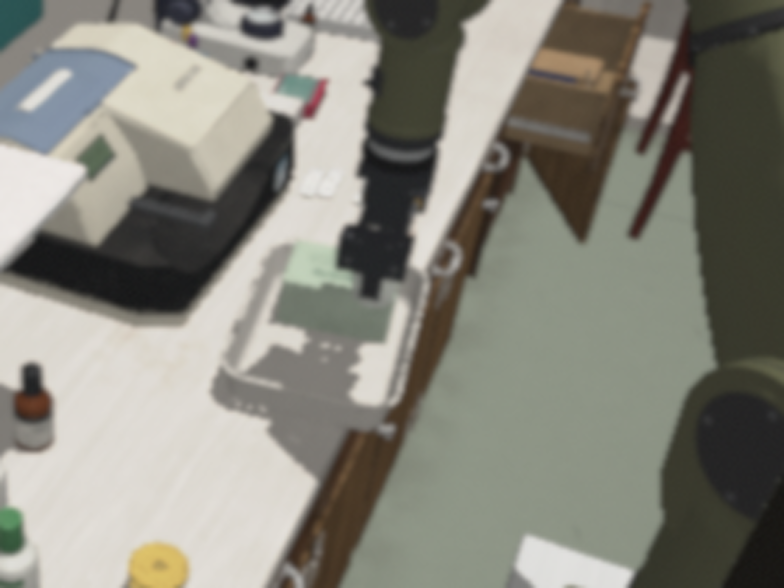

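```bash
python3 - <<'E'
from h import *
f=grab_frame("wrist"); o=telemetry.get_obs(); print(o["ee_pos"],o["force"])
g=f["frame"].copy()
c=np.array([.420,-.335]);th=.118
X=np.array([np.cos(th),np.sin(th)]);Y=np.array([-X[1],X[0]])
for (a,b,z,col) in ((.1005,.1405,.051,(0,0,255)),(.093,.133,.002,(255,0,0))):
    P=[proj(f,[*(c+X*i+Y*j),z]) for i,j in ((a,b),(a,-b),(-a,-b),(-a,b))]
    cv2.polylines(g,[np.array(P).astype(int)],True,col,1)
for t in ((-.04,.05),(.045,.05)):
    cv2.circle(g,tuple(proj(f,[*(c+X*t[0]+Y*t[1]),.002]).astype(int)),4,(0,255,0),1)
cv2.imwrite("pics/w4.png",g)
E
```

```text
[ 0.37264431 -0.29376416  0.14939609] [ 0.12392725  0.5369602  -0.24588228]
```

View pics/w4.png

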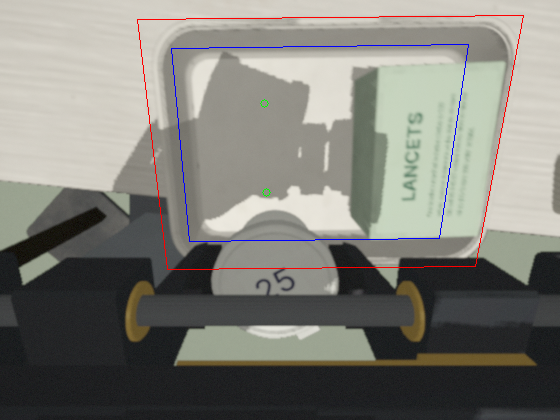

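Request:
{"op": "send_rows", "data": {
  "increments": [
    [4.0,[0,-0.4,-5],0],
    [4.0,[0,-0.4,-9],0],
    [4.0,[0,-0.4,-11],0],
    [4.0,[0,-0.4,-12.4],0],
    [4.0,[0,-0.4,-12.4],0],
    [6.5,[0,-0.4,-12.4],0],
    [8.0,[0,-0.4,-12.4],0],
    [8.0,[0,-0.4,-12.4],0],
    [8.0,[0,-0.4,-8.4],0],
    [8.0,[0,-0.4,-3],0]
  ]
}}

```text
clock: 7.05
ee_pos: [0.3737, -0.2943, 0.1192]
eef_rot: [-0.528, 0.529, -0.471, 0.469]
force: [1.2, 0.3, 0.1]
finger_gap: 0.0798
```

```bash
python3 - <<'E'
from h import *
f=grab_frame("wrist"); cv2.imwrite("pics/w5.png",f["frame"]); o=telemetry.get_obs(); print(o["ee_pos"],o["finger_gap"],o["force"],o["joint_pos"].round(2)); s=grab_frame("scene"); crop(s,260,80,540,290,2.8,"pics/s5.png")
E
```

```text
[ 0.37591377 -0.29627344  0.12516878] 0.08041979357331966 [-0.68508504 -0.76612386  4.24443492] [ 0.69  0.7  -0.2   2.11  0.38  0.36 -1.27]
```

View pics/w5.png

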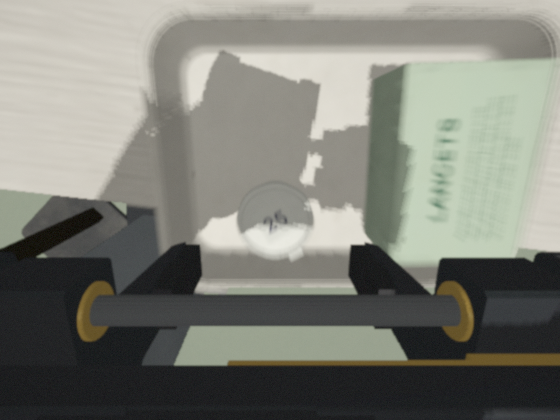

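View pics/s5.png

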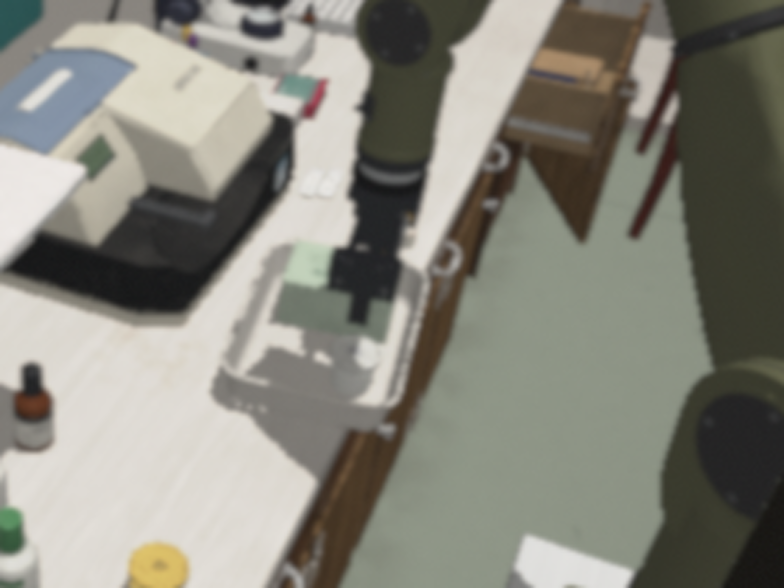

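Request:
{"op": "send_rows", "data": {
  "increments": [
    [8.8,[0.5,3,2],0],
    [8.8,[1.5,9,3],0],
    [8.8,[2.5,15,3],0],
    [8.8,[3.5,21,3],0],
    [8.8,[4.5,27,3],-0.04],
    [8.8,[5.5,33,3],-0.08],
    [8.8,[6.6,39,3],-0.118],
    [8.8,[6.6,44.8,3],-0.118],
    [8.8,[6.6,44.8,2],-0.118],
    [8.8,[6.6,44.8,2],-0.118]
  ]
}}

```text
clock: 8.4
ee_pos: [0.4394, 0.1523, 0.138]
eef_rot: [-0.499, 0.501, -0.5, 0.5]
force: [-0.3, -0.1, -0.4]
finger_gap: 0.0879
```

```bash
python3 - <<'E'
from h import *
f=grab_frame("wrist"); cv2.imwrite("pics/w6.png",f["frame"]); o=telemetry.get_obs(); print(o["ee_pos"],o["finger_gap"],o["force"],o["joint_pos"].round(2)); t=grab_frame("top"); crop(t,320,230,430,315,7,"pics/t6.png"); print(f["pose"])
E
```

```text
[0.43976387 0.15144692 0.13831603] 0.08827226221991227 [ 0.64277281 -0.29087486  0.25476479] [-0.41  0.67 -0.03  2.13  0.05  0.34 -2.06]
[[-2.26747942e-04 -9.61536950e-01 -2.74675521e-01  5.09821856e-01]
 [-9.99999469e-01  4.94216823e-04 -9.04557914e-04  1.51472318e-01]
 [ 1.00551512e-03  2.74675170e-01 -9.61536552e-01  2.83775063e-01]
 [ 0.00000000e+00  0.00000000e+00  0.00000000e+00  1.00000000e+00]]
```

View pics/w6.png

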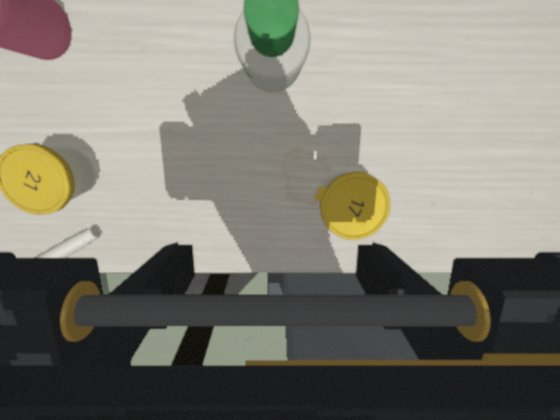

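View pics/t6.png

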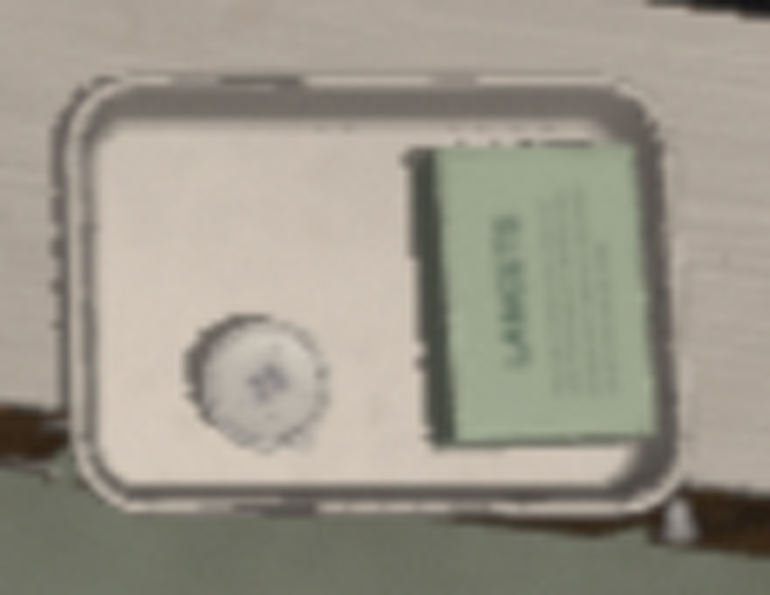

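```bash
python3 - <<'E'
from h import *
s=grab_frame("scene"); crop(s,180,80,380,330,3,"pics/s6.png"); o=telemetry.get_obs(); p=o["ee_pos"]
for dz in (0,.05,.1,.15,.2,.25,.3,.35): 
    a=proj(s,p+[0,0,dz]); b=proj(s,p+[.05,0,dz]); print(dz,((a-[180,80])*3).round(0),((b-[180,80])*3).round(0))
E
```

```text
0 [381. 590.] [325. 568.]
0.05 [382. 548.] [324. 526.]
0.1 [384. 503.] [324. 481.]
0.15 [385. 454.] [323. 432.]
0.2 [387. 402.] [323. 380.]
0.25 [389. 346.] [322. 325.]
0.3 [391. 285.] [321. 264.]
0.35 [393. 219.] [320. 199.]
```

View pics/s6.png

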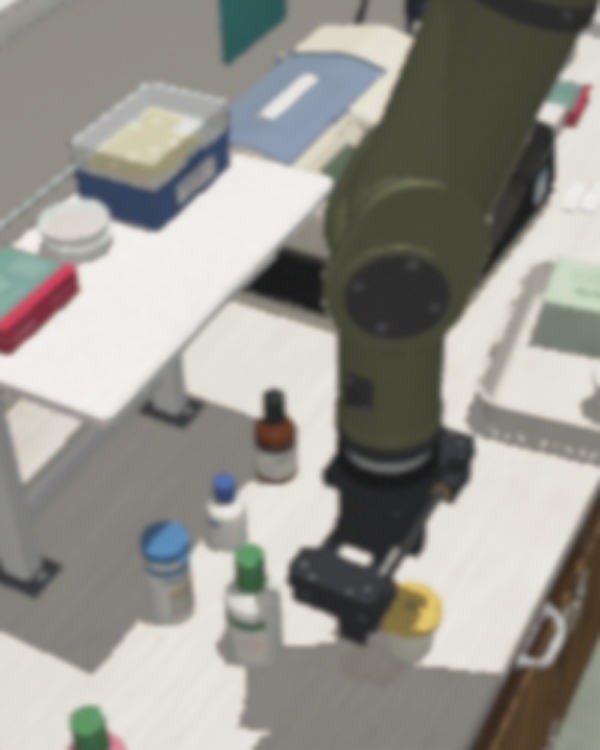

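Request:
{"op": "send_rows", "data": {
  "increments": [
    [8.8,[4,0.1,-1],0],
    [8.8,[6,0.1,-4],0],
    [8.8,[6,0.1,-7.3],0],
    [8.8,[8,0.1,-7.3],0],
    [8.8,[10,0.1,-7.3],0],
    [8.8,[11.8,0.1,-7.3],0],
    [8.8,[11.8,0.1,-7.3],0],
    [4,[11.8,0.1,-7.3],0],
    [4,[11.8,0.1,-7.3],0],
    [4,[11.8,0.1,-7.3],0]
  ],
  "newtons": 30
}}

```text
clock: 9.8
ee_pos: [0.5578, 0.1543, 0.0658]
eef_rot: [-0.5, 0.5, -0.5, 0.5]
force: [0.1, 0.8, 0.4]
finger_gap: 0.06
```

```bash
python3 - <<'E'
from h import *
f=grab_frame("wrist"); o=telemetry.get_obs(); print(o["ee_pos"],o["finger_gap"],o["force"]); s=grab_frame("scene"); a=cv2.resize(s["frame"][80:330,180:380],None,fx=2.3,fy=2.3,interpolation=cv2.INTER_CUBIC)
b=cv2.resize(f["frame"],(340,255)); c=np.zeros((575,800,3),np.uint8); c[:,:460]=a; c[:255,460:]=b; cv2.imwrite("pics/s7.png",c)
E
```

```text
[0.55797711 0.15434929 0.06579515] 0.05604488538484322 [-0.35681567 -0.84947452 -0.31626748]
```

View pics/s7.png

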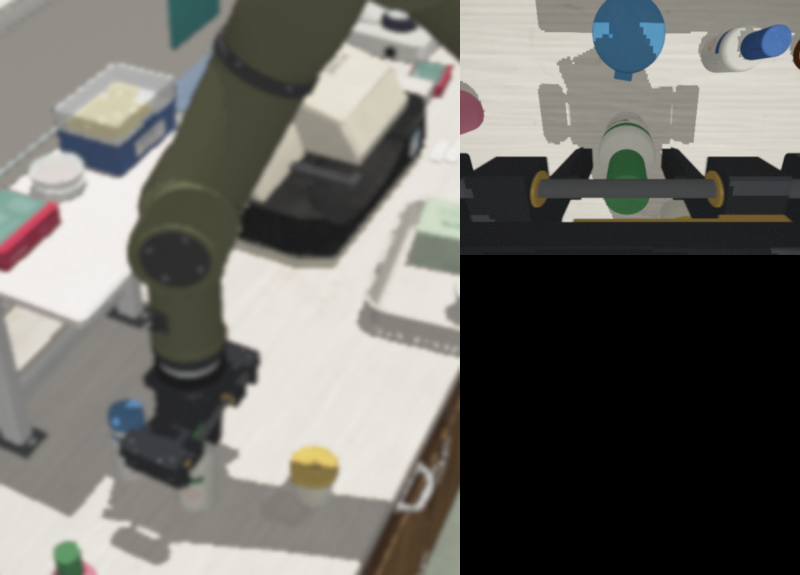

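Request:
{"op": "send_rows", "data": {
  "increments": [
    [4,[0,0,0],0],
    [4,[0,0,1.5],0],
    [4,[-4,0,2],0],
    [4,[-8,0,5],0],
    [4,[-8,-3,8.5],0],
    [4,[-8,-9,8.5],0],
    [4,[-8,-15,8.5],0],
    [4,[-8,-20.5,8.5],0],
    [4,[-8,-20.5,6],0],
    [4,[-8,-20.5,3],0]
  ]
}}

```text
clock: 11.15
ee_pos: [0.4795, -0.0523, 0.0965]
eef_rot: [-0.5, 0.498, -0.5, 0.502]
force: [0.0, 0.8, -2.1]
finger_gap: 0.049
```

```bash
python3 - <<'E'
from h import *
f=grab_frame("wrist"); o=telemetry.get_obs(); print(o["ee_pos"],o["finger_gap"],o["force"],o["joint_pos"].round(2)); s=grab_frame("scene"); a=cv2.resize(s["frame"][80:330,180:380],None,fx=2.3,fy=2.3,interpolation=cv2.INTER_CUBIC)
b=cv2.resize(f["frame"],(340,255)); c=np.zeros((575,800,3),np.uint8); c[:,:460]=a; c[:255,460:]=b; cv2.imwrite("pics/s8.png",c)
E
```

```text
[ 0.47745496 -0.05127727  0.0932327 ] 0.04970548750031558 [-0.50514984  0.22680791 -3.78694458] [ 0.05  0.77 -0.07  2.11  0.18  0.27 -1.74]
```

View pics/s8.png

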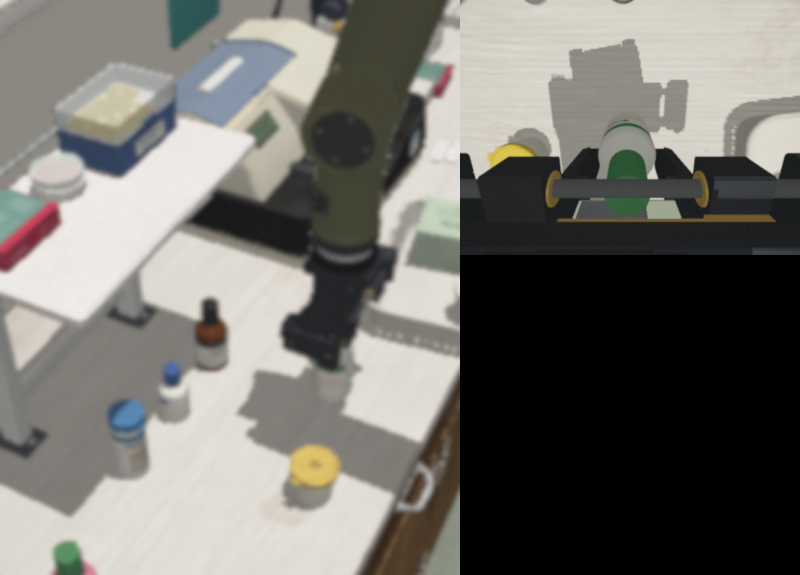

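Request:
{"op": "send_rows", "data": {
  "increments": [
    [4,[0,0,-1.5],0],
    [4,[0,0,-2.5],0],
    [4,[0,0,-2.9],0],
    [4,[0,0,-2.9],0],
    [6.5,[0,0,-2.9],0],
    [8.8,[0,0,-2.9],0],
    [8.8,[0,0,-2.9],0],
    [8.8,[0,0,-1],0],
    [8.8,[0,0,4],0],
    [8.8,[0,0,9],0]
  ]
}}

```text
clock: 12.5
ee_pos: [0.478, -0.0508, 0.187]
eef_rot: [0.5, -0.5, 0.5, -0.5]
force: [1.0, -0.6, 0.3]
finger_gap: 0.0878
```

```bash
python3 - <<'E'
from h import *
f=grab_frame("wrist"); o=telemetry.get_obs(); print(o["ee_pos"],o["finger_gap"],o["force"],o["joint_pos"].round(3)); s=grab_frame("scene"); a=cv2.resize(s["frame"][80:330,180:380],None,fx=2.3,fy=2.3,interpolation=cv2.INTER_CUBIC)
b=cv2.resize(f["frame"],(340,255)); c=np.zeros((575,800,3),np.uint8); c[:,:460]=a; c[:255,460:]=b; cv2.imwrite("pics/s9.png",c)
E
```

```text
[ 0.48115267 -0.0509624   0.19237957] 0.08776163729830208 [ 0.96392423 -0.02241252  4.0130992 ] [ 0.093  0.58  -0.13   2.042  0.145  0.519 -1.712]
```

View pics/s9.png

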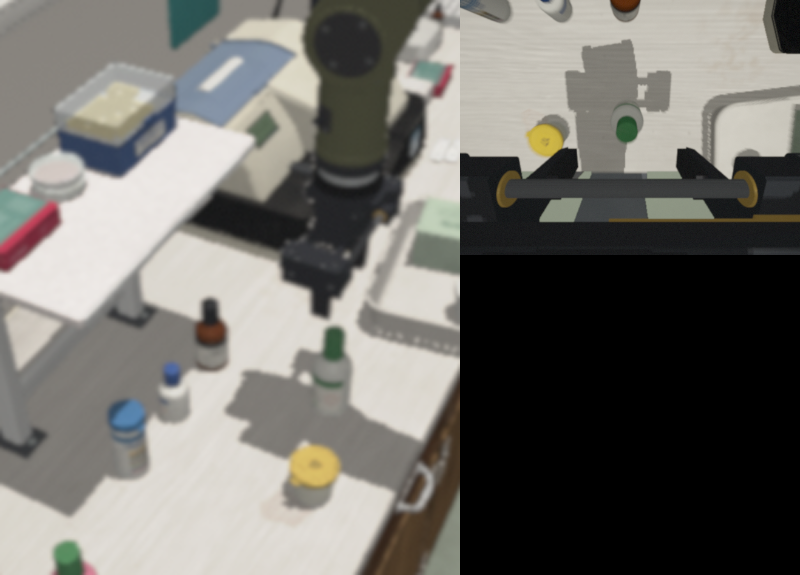

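Request:
{"op": "send_rows", "data": {
  "increments": [
    [8.8,[0,0,6],0],
    [8.8,[0,0,12],0],
    [8.8,[0,0,18],0],
    [8.8,[0,0,24],0],
    [8.8,[0,0,30],0],
    [8.8,[0,0,36],0],
    [8.8,[0,0,42],0],
    [8.8,[0,0,48],0],
    [8.8,[0,0,54],0],
    [8.8,[0,0,60],0]
  ]
}}

```text
clock: 13.85
ee_pos: [0.4741, -0.0489, 0.7395]
eef_rot: [-0.508, 0.493, -0.49, 0.509]
force: [0.6, -0.0, -0.2]
finger_gap: 0.0875
```

```bash
python3 - <<'E'
from h import *
from scipy.spatial.transform import Rotation as Ro
o=telemetry.get_obs(); print(o["clock"],o["ee_pos"],o["joint_pos"].round(3)); print(Ro.from_quat(np.roll(o["eef_rot"],-1)).as_matrix().round(3))
E
```

```text
13.85 [ 0.47407658 -0.04893713  0.73951724] [-0.096  0.309  0.207  0.717 -0.071  2.087 -1.504]
[[ 0.003  0.033  0.999]
 [-1.    -0.004  0.003]
 [ 0.004 -0.999  0.033]]
```

Request:
{"op": "send_rows", "data": {
  "increments": [
    [8.8,[0,0,6],0],
    [8.8,[0,0,12],0],
    [8.8,[0,0,18],0],
    [8.8,[0,0,24],0],
    [8.8,[0,0,24],0],
    [8.8,[0,0,24],0],
    [8.8,[0,0,24],0],
    [8.8,[0,0,24],0],
    [8.8,[0,0,24],0],
    [8.8,[0,0,24],0]
  ]
}}

```text
clock: 15.1
ee_pos: [0.4205, -0.0355, 0.7765]
eef_rot: [-0.522, 0.477, -0.472, 0.526]
force: [0.1, -0.2, 0.2]
finger_gap: 0.0882
```

```bash
python3 - <<'E'
from h import *
from scipy.spatial.transform import Rotation as Ro
o=telemetry.get_obs(); print(o["clock"],o["ee_pos"],o["joint_pos"].round(3)); print(Ro.from_quat(np.roll(o["eef_rot"],-1)).as_matrix().round(3))
E
```

```text
15.1 [ 0.4204683  -0.03553853  0.77647579] [-0.406  0.209  0.629  0.778 -0.154  2.089 -1.448]
[[-0.     0.099  0.995]
 [-1.    -0.009  0.001]
 [ 0.009 -0.995  0.099]]
```

Request:
{"op": "send_rows", "data": {
  "increments": [
    [8.8,[0,0,-6],0],
    [8.8,[0,0,-12],0],
    [8.8,[0,0,-18],0],
    [8.8,[0,0,-24],0],
    [8.8,[0,0,-30],0],
    [8.8,[0,0,-36],0],
    [8.8,[0,0,-36],0],
    [8.8,[0,0,-36],0],
    [8.8,[0,0,-36],0],
    [8.8,[0,0,-36],0]
  ]
}}

```text
clock: 16.35
ee_pos: [0.4215, -0.0356, 0.4191]
eef_rot: [-0.523, 0.475, -0.471, 0.528]
force: [0.6, 0.4, 0.4]
finger_gap: 0.0879
```

```bash
python3 - <<'E'
from h import *
from scipy.spatial.transform import Rotation as Ro
o=telemetry.get_obs(); print(o["clock"],o["ee_pos"],o["joint_pos"].round(3)); print(Ro.from_quat(np.roll(o["eef_rot"],-1)).as_matrix().round(3))
E
```

```text
16.35 [ 0.42145839 -0.03555969  0.41905401] [-0.524  0.159  0.594  1.931 -0.104  0.975 -1.457]
[[ 0.     0.105  0.994]
 [-1.    -0.009  0.001]
 [ 0.009 -0.994  0.105]]
```

Request:
{"op": "send_rows", "data": {
  "increments": [
    [8.8,[3,0,12],0],
    [8.8,[6,0,24],0],
    [8.8,[6,0,36],0],
    [8.8,[6,0,48],0],
    [8.8,[6,0,60],0],
    [8.8,[6,0,72],0],
    [8.8,[6,0,84],0],
    [8.8,[6,0,96],0],
    [8.8,[6,0,108],0],
    [8.8,[6,0,120],0]
  ]
}}

```text
clock: 17.6
ee_pos: [0.4282, -0.032, 0.7945]
eef_rot: [-0.534, 0.463, -0.456, 0.54]
force: [0.3, -0.1, -0.3]
finger_gap: 0.0878
```

```bash
cat > st.py <<'E'
from h import *
from scipy.spatial.transform import Rotation as Ro
def st():
    o=telemetry.get_obs(); R=Ro.from_quat(np.roll(o["eef_rot"],-1)).as_matrix()
    print(round(o["clock"],2),o["ee_pos"].round(4),o["joint_pos"].round(3),"gap",round(o["finger_gap"],4),"F",o["force"].round(1)); print("toolx",R[:,0].round(3),"tooly",R[:,1].round(3),"tilt deg fwd",np.degrees(np.arctan2(R[0,1],-R[2,1])).round(1),"side",np.degrees(np.arctan2(R[1,1],-R[2,1])).round(1))
if __name__=="__main__": st()
E
python3 st.py
```

```text
17.6 [ 0.4282 -0.032   0.7945] [-0.322  0.201  0.473  0.714 -0.114  2.089 -1.499] gap 0.0878 F [ 0.3 -0.1 -0.3]
toolx [-0.    -1.     0.013] tooly [ 0.155 -0.013 -0.988] tilt deg fwd 8.9 side -0.8
```

Request:
{"op": "send_rows", "data": {
  "increments": [
    [8.8,[1,0,10],0],
    [8.8,[1,0,20],0],
    [8.8,[1,0,40],0],
    [8.8,[1,0,60],0],
    [8.8,[1,0,80],0],
    [8.8,[1,0,100],0],
    [8.8,[1,0,120],0],
    [8.8,[1,0,140],0],
    [8.8,[1,0,160],0],
    [8.8,[1,0,160],0]
  ]
}}

```text
clock: 18.85
ee_pos: [0.3845, -0.0294, 0.821]
eef_rot: [-0.546, 0.448, -0.439, 0.555]
force: [0.0, -0.2, 0.4]
finger_gap: 0.0881
```

```bash
python3 st.py
```

```text
18.85 [ 0.3845 -0.0294  0.821 ] [-0.583  0.112  0.713  0.75  -0.094  2.089 -1.506] gap 0.0881 F [ 0.  -0.2  0.4]
toolx [-0.001 -1.     0.017] tooly [ 0.213 -0.017 -0.977] tilt deg fwd 12.3 side -1.0
```

```bash
cat > sim.py <<'E'
import numpy as np
from scipy.optimize import minimize, least_squares
L1,L2,L3,h=.574,.334,.30,.305
def fk(q):
    f=q[0]+q[1]; s=f+q[2]; d=np.pi-s
    return np.array([L1*np.sin(q[0])+L2*np.sin(f)+L3*np.sin(s), h+L1*np.cos(q[0])+L2*np.cos(f)+L3*np.cos(s)]), d
def solve(t,d0,c,q0=(.2,.75,2.08)):
    def fun(q):
        p,d=fk(q); return np.r_[p-t,c*(d-d0)]
    r=least_squares(fun,q0,bounds=([-.46,.13,.04],[2.08,2.56,2.09])); p,d=fk(r.x); return p,d,r.x
for q in ((.69,1.565,.9),(.67,2.05,.43),(.309,.717,2.087)): print(fk(q))
for c in (.2,.4,.7,1.,1.5):
    print("c",c)
    for t,d0 in (((.478,.787),0),((.474,.98),.033),((.4815,1.04),.105),((.438,1.42),.155)):
        p,d,q=solve(np.array(t),d0,c); print(p.round(3),round(d,3),q.round(2))
E
python3 sim.py
```

```text
(array([0.62017441, 0.23661543]), -0.013407346410206689)
(array([0.49060132, 0.15016983]), -0.008407346410206795)
(array([0.46878133, 0.72503039]), 0.028592653589792683)
c 0.2
[0.472 0.768] 0.158 [0.29 0.6  2.09]
[0.456 0.908] 0.58 [0.25 0.23 2.09]
[0.454 0.947] 0.715 [0.24 0.13 2.06]
[0.413 1.222] 1.629 [0.08 0.13 1.3 ]
c 0.4
[0.466 0.746] 0.086 [0.29 0.67 2.09]
[0.442 0.833] 0.332 [0.22 0.5  2.09]
[0.444 0.869] 0.445 [0.22 0.39 2.09]
[0.368 0.996] 0.829 [0.12 0.13 2.07]
c 0.7
[0.461 0.731] 0.038 [0.29 0.72 2.09]
[0.431 0.781] 0.166 [0.21 0.67 2.09]
[0.433 0.811] 0.258 [0.21 0.59 2.09]
[0.381 0.895] 0.494 [0.11 0.45 2.09]
c 1.0
[0.459 0.726] 0.02 [0.29 0.74 2.09]
[0.426 0.762] 0.104 [0.22 0.73 2.09]
[0.428 0.789] 0.187 [0.21 0.66 2.09]
[0.378 0.846] 0.339 [0.1  0.61 2.09]
c 1.5
[0.458 0.723] 0.009 [0.3  0.75 2.09]
[0.423 0.75 ] 0.066 [0.22 0.77 2.09]
[0.425 0.775] 0.143 [0.21 0.7  2.09]
[0.374 0.815] 0.241 [0.11 0.71 2.09]
```

```bash
cat >> sim.py <<'E'
print("search")
d0=.213
for ang in range(0,181,15):
    u=np.array([np.cos(np.radians(ang)),np.sin(np.radians(ang))])
    best=None
    for x in np.arange(.3,1.0,.1):
        for z in (.1,.3,.5,.7,.8):
            p,d,q=solve(np.array([x,z]),d0,1.,)
            # walk to boundary then lead .25
            p2,d2,q2=solve(p+.25*u,d0,1.,q)
            if best is None or d2>best[0]: best=(d2,p,p2,q2)
    print(ang,round(best[0]-d0,3),best[1].round(2),best[2].round(2),best[3].round(2))
E
python3 sim.py | sed -n '/search/,$p'
```

```text
search
0 0.062 [0.85 0.47] [0.91 0.39] [1.1  0.13 1.63]
15 0.067 [0.85 0.47] [0.89 0.43] [1.05 0.13 1.68]
30 0.068 [0.85 0.47] [0.86 0.48] [0.99 0.13 1.74]
45 0.066 [0.57 0.75] [0.63 0.74] [0.58 0.2  2.09]
60 0.07 [0.49 0.78] [0.53 0.79] [0.39 0.38 2.09]
75 0.072 [0.49 0.78] [0.49 0.8 ] [0.31 0.46 2.09]
90 0.071 [0.4 0.8] [0.38 0.83] [0.11 0.66 2.09]
105 0.067 [0.4 0.8] [0.33 0.83] [0.02 0.75 2.09]
120 0.061 [0.3 0.8] [0.21 0.82] [-0.18  0.96  2.09]
135 0.051 [0.3 0.8] [0.17 0.81] [-0.26  1.05  2.09]
150 0.04 [0.3 0.8] [0.13 0.79] [-0.33  1.13  2.09]
165 0.026 [0.3 0.8] [0.1  0.77] [-0.39  1.2   2.09]
180 0.012 [0.3 0.8] [0.07 0.76] [-0.44  1.26  2.09]
```

Request:
{"op": "send_rows", "data": {
  "increments": [
    [8.8,[8,0,10],0],
    [8.8,[14,0,20],0],
    [8.8,[18,0,40],0],
    [8.8,[22,0,60],0],
    [8.8,[26,0,80],0],
    [8.8,[30,0,100],0],
    [8.8,[34,0,120],0],
    [8.8,[38,0,140],0],
    [8.8,[42,0,160],0],
    [8.8,[42,0,160],0]
  ]
}}

```text
clock: 20.1
ee_pos: [0.4563, -0.0254, 0.8288]
eef_rot: [-0.558, 0.433, -0.422, 0.568]
force: [-0.3, -0.6, -0.3]
finger_gap: 0.0874
```

```bash
python3 st.py
```

```text
20.1 [ 0.4563 -0.0254  0.8288] [-0.291  0.234  0.452  0.563 -0.136  2.089 -1.518] gap 0.0874 F [-0.3 -0.6 -0.3]
toolx [-0.002 -1.     0.02 ] tooly [ 0.269 -0.02  -0.963] tilt deg fwd 15.6 side -1.2
```

Request:
{"op": "send_rows", "data": {
  "increments": [
    [8.8,[4,0,15],0],
    [8.8,[8,0,30],0],
    [8.8,[12,0,45],0],
    [8.8,[16,0,60],0],
    [8.8,[20,0,75],0],
    [8.8,[24,0,90],0],
    [8.8,[28,0,105],0],
    [8.8,[32,0,120],0],
    [8.8,[36,0,135],0],
    [8.8,[40,0,150],0]
  ]
}}

```text
clock: 21.35
ee_pos: [0.4748, -0.0222, 0.844]
eef_rot: [-0.569, 0.417, -0.405, 0.581]
force: [0.3, -0.2, -0.8]
finger_gap: 0.088
```

Request:
{"op": "send_rows", "data": {
  "increments": [
    [8.8,[4,0,15],0],
    [8.8,[8,0,30],0],
    [8.8,[12,0,45],0],
    [8.8,[16,0,60],0],
    [8.8,[20,0,75],0],
    [8.8,[24,0,90],0],
    [8.8,[28,0,105],0],
    [8.8,[32,0,120],0],
    [8.8,[36,0,135],0],
    [8.8,[40,0,150],0]
  ]
}}

```text
clock: 22.6
ee_pos: [0.4845, -0.0199, 0.8609]
eef_rot: [-0.58, 0.402, -0.388, 0.593]
force: [0.6, -0.5, -0.3]
finger_gap: 0.0879
```

```bash
python3 st.py
```

```text
22.6 [ 0.4845 -0.0199  0.8609] [-0.259  0.277  0.46   0.408 -0.182  2.089 -1.529] gap 0.0879 F [ 0.6 -0.5 -0.3]
toolx [-0.004 -1.     0.025] tooly [ 0.376 -0.025 -0.926] tilt deg fwd 22.1 side -1.5
```

Request:
{"op": "send_rows", "data": {
  "increments": [
    [8.8,[4,0,15],0],
    [8.8,[8,0,30],0],
    [8.8,[12,0,45],0],
    [8.8,[16,0,60],0],
    [8.8,[20,0,75],0],
    [8.8,[24,0,90],0],
    [8.8,[28,0,105],0],
    [8.8,[32,0,120],0],
    [8.8,[36,0,135],0],
    [8.8,[40,0,150],0]
  ]
}}

```text
clock: 23.85
ee_pos: [0.4894, -0.0182, 0.8785]
eef_rot: [-0.59, 0.386, -0.371, 0.604]
force: [0.2, 0.1, 0.9]
finger_gap: 0.0878
```

```bash
python3 st.py
```

```text
23.85 [ 0.4894 -0.0182  0.8785] [-0.254  0.285  0.483  0.345 -0.21   2.089 -1.533] gap 0.0878 F [0.2 0.1 0.9]
toolx [-0.005 -1.     0.028] tooly [ 0.426 -0.027 -0.904] tilt deg fwd 25.2 side -1.7
```

Request:
{"op": "send_rows", "data": {
  "increments": [
    [8.8,[0,2,-5],0],
    [8.8,[0,4,-11],0],
    [8.8,[0,6,-17],0],
    [8.8,[0,8,-23],0],
    [8.8,[0,10,-29],0],
    [8.8,[0,12,-35],0],
    [8.8,[0,14,-41],0],
    [8.8,[0,16,-47],0],
    [8.8,[0,17.1,-53],0],
    [8.8,[0,17.1,-59],0]
  ]
}}

```text
clock: 25.1
ee_pos: [0.4893, 0.1511, 0.3216]
eef_rot: [-0.592, 0.385, -0.371, 0.603]
force: [1.3, 0.8, 0.7]
finger_gap: 0.0878
```

```bash
python3 st.py
```

```text
25.1 [0.4893 0.1511 0.3216] [-0.86   0.322  0.43   2.181  0.302  0.294 -2.317] gap 0.0878 F [1.3 0.8 0.7]
toolx [-0.003 -1.     0.026] tooly [ 0.427 -0.024 -0.904] tilt deg fwd 25.3 side -1.5
```

Request:
{"op": "send_rows", "data": {
  "increments": [
    [8.8,[1,0,-5],0],
    [8.8,[1,0,-10],0],
    [8.8,[1,0,-15],0],
    [8.8,[1,0,-19],0],
    [8.8,[1,0,-21],0],
    [8.8,[1,0,-23],0],
    [8.8,[1,0,-24],0],
    [8.8,[1,0,-24],0],
    [8.8,[1,0,-24],0],
    [8.8,[1,0,-24],0]
  ]
}}

```text
clock: 26.35
ee_pos: [0.5428, 0.1802, 0.146]
eef_rot: [-0.561, 0.42, -0.39, 0.598]
force: [-0.5, 0.4, 0.7]
finger_gap: 0.0881
```

```bash
python3 st.py; python3 - <<'E'
from h import *
f=grab_frame("wrist"); cv2.imwrite("pics/w10.png",f["frame"]); s=grab_frame("scene"); crop(s,180,80,380,330,2.4,"pics/s10.png")
print(blobs(f,(100,90,40),(118,255,255),200)); print(proj(f,[.6465,.154,.1]))
E
```

```text
26.35 [0.5428 0.1802 0.146 ] [-0.728  0.73   0.315  2.125  0.561  0.043 -2.654] gap 0.0881 F [-0.5  0.4  0.7]
toolx [-0.019 -0.998  0.065] tooly [ 0.344 -0.068 -0.937] tilt deg fwd 20.1 side -4.1
[(array([302.7, 108.6]), array([ 275,   78,   58,   66, 2782], dtype=int32)), (array([414.4, 119.1]), array([397, 104,  36,  31, 749], dtype=int32))]
[302.55409234 108.99864896]
```

View pics/w10.png

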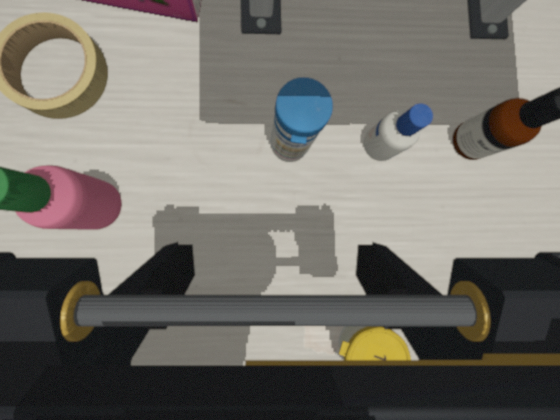

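View pics/s10.png

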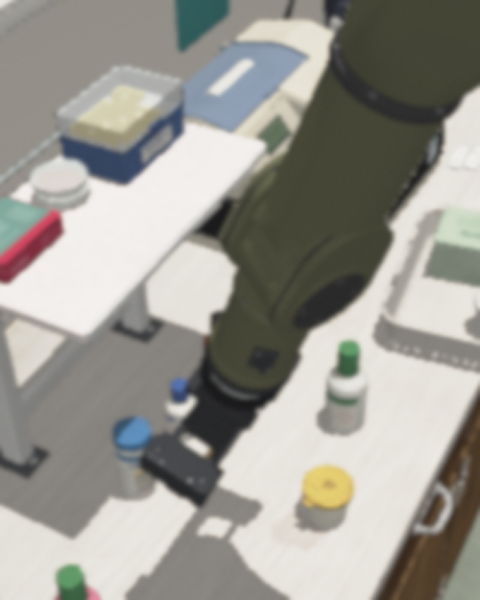

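Request:
{"op": "send_rows", "data": {
  "increments": [
    [8.8,[1,-0.8,0],0.06],
    [8.8,[2,-1.6,0],0.12],
    [8.8,[3,-2.4,-1],0.195],
    [8.8,[3,-2.7,-3],0.195],
    [8.8,[3,-2.7,-5],0.195],
    [8.8,[3,-2.7,-7],0.195],
    [8.8,[3,-2.7,-8.5],0.195],
    [8.8,[3,-2.7,-8.5],0.195],
    [8.8,[3,-2.7,-8.5],0.195],
    [8.8,[3,-2.7,-8.5],0.195]
  ]
}}

```text
clock: 27.7
ee_pos: [0.596, 0.1629, 0.0839]
eef_rot: [0.601, -0.474, 0.36, -0.533]
force: [0.5, -0.4, -0.1]
finger_gap: 0.0882
```

```bash
python3 st.py; python3 - <<'E'
from h import *
f=grab_frame("wrist"); cv2.imwrite("pics/w11.png",f["frame"]); s=grab_frame("scene"); crop(s,180,80,380,330,2.4,"pics/s11.png")
print(blobs(f,(100,90,40),(118,255,255),200)); print(proj(f,[.6465,.154,.1]))
E
```

```text
27.7 [0.596  0.1629 0.0839] [-0.498  0.848  0.141  1.999  0.855  0.043 -2.654] gap 0.0882 F [ 0.5 -0.4 -0.1]
toolx [ 0.173 -0.982  0.073] tooly [ 0.299 -0.018 -0.954] tilt deg fwd 17.4 side -1.1
[(array([312.2, 161.4]), array([ 272,  118,   84,   93, 5726], dtype=int32)), (array([462.1, 197.3]), array([ 435,  180,   55,   34, 1509], dtype=int32))]
[310.47689376 166.17479945]
```

View pics/w11.png

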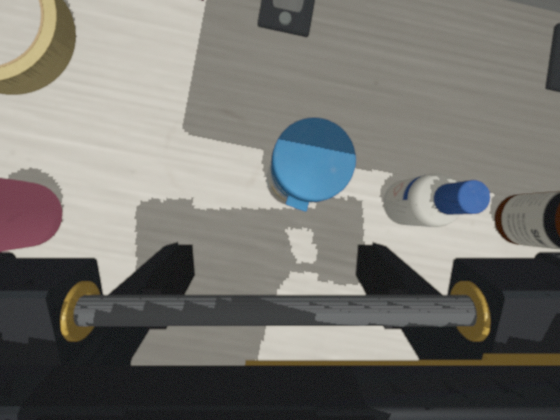

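View pics/s11.png

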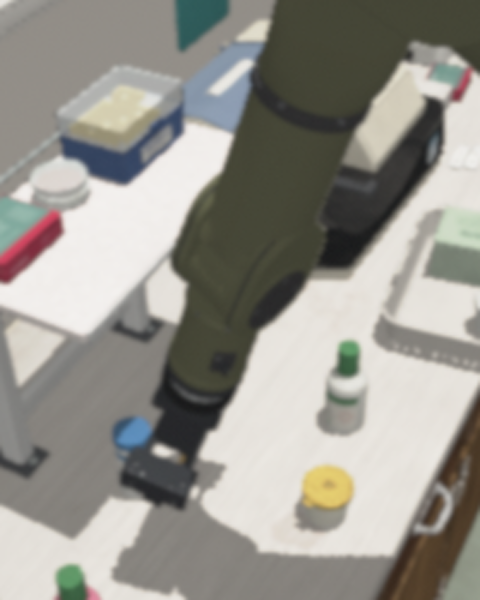

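Request:
{"op": "send_rows", "data": {
  "increments": [
    [8.8,[0,-0.3,0],0.07],
    [8.8,[0,-0.6,-1],0.15],
    [8.8,[0.5,-0.9,-2],0.15],
    [8.8,[1,-0.9,-3],0.15],
    [8.8,[1,-0.9,-3.8],0.15],
    [8.8,[1.5,-0.9,-3.8],0.15],
    [8.8,[2,-0.9,-3.8],0.15],
    [8.8,[2,-0.9,-3.8],0.15],
    [8.8,[2,-0.9,-3.8],0.15],
    [8.8,[2,-0.9,-3.8],0.15]
  ]
}}

```text
clock: 29.05
ee_pos: [0.6224, 0.1559, 0.0509]
eef_rot: [0.636, -0.505, 0.327, -0.483]
force: [0.3, -0.4, 0.3]
finger_gap: 0.088
```

```bash
python3 st.py; python3 - <<'E'
from h import *
f=grab_frame("wrist"); cv2.imwrite("pics/w12.png",f["frame"]); s=grab_frame("scene"); crop(s,180,80,380,330,2.4,"pics/s12.png")
b=blobs(f,(100,90,40),(118,255,255),200); print(b); c=b[0][1]; print("cap",onz(f,c[0]+c[2]/2,c[1]+42,.1)); print(proj(f,[.6465,.154,.1]))
E
```

```text
29.05 [0.6224 0.1559 0.0509] [-0.387  0.913  0.052  1.93   1.063  0.043 -2.654] gap 0.088 F [ 0.3 -0.4  0.3]
toolx [ 0.318 -0.945  0.072] tooly [ 0.284  0.023 -0.958] tilt deg fwd 16.5 side 1.4
[(array([311.6, 213. ]), array([ 258,  158,  109,  115, 9431], dtype=int32))]
cap [0.65494077 0.15443736 0.1       ]
[306.5373512  221.56548948]
```

View pics/w12.png

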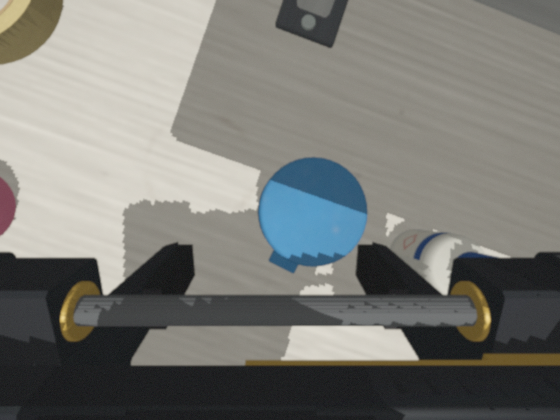

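View pics/s12.png

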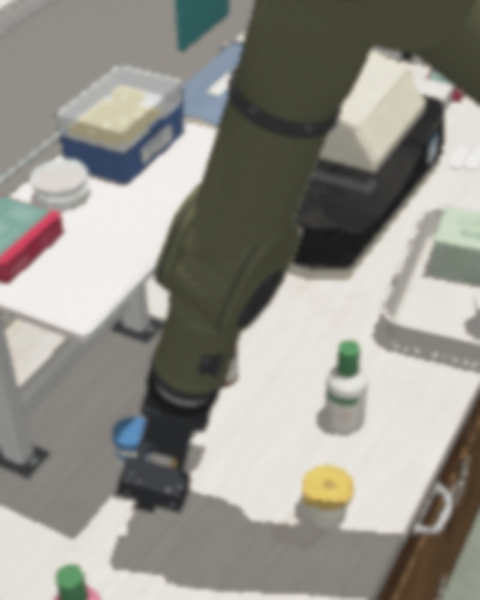

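Request:
{"op": "send_rows", "data": {
  "increments": [
    [8.8,[0.3,-0.1,-0.3],0.05],
    [8.8,[0.7,-0.1,-0.6],0.1],
    [8.8,[1.1,-0.1,-0.6],0.1],
    [8.8,[1.5,-0.1,-0.6],0.1],
    [8.8,[1.9,-0.1,-0.6],0.1],
    [8.8,[2.2,-0.1,-0.6],0.1],
    [8.8,[2.6,-0.1,-0.6],0.1],
    [8.8,[2.6,-0.1,-0.6],0.1],
    [8.8,[2.6,-0.1,-0.6],0.1],
    [8.8,[2.6,-0.1,-0.6],0.1]
  ]
}}

```text
clock: 30.4
ee_pos: [0.6482, 0.155, 0.0447]
eef_rot: [0.659, -0.521, 0.302, -0.451]
force: [-0.0, -0.4, 0.2]
finger_gap: 0.0879
```

```bash
python3 st.py; python3 - <<'E'
from h import *
f=grab_frame("wrist"); cv2.imwrite("pics/w13.png",f["frame"]); s=grab_frame("scene"); crop(s,180,80,380,330,2.4,"pics/s13.png"); t=grab_frame("top"); crop(t,170,130,300,260,4.5,"pics/t13.png")
E
```

```text
30.4 [0.6482 0.155  0.0447] [-0.244  0.936 -0.137  1.852  1.132  0.162 -2.551] gap 0.0879 F [-0.  -0.4  0.2]
toolx [ 0.412 -0.909  0.072] tooly [ 0.28   0.051 -0.959] tilt deg fwd 16.3 side 3.1
```

View pics/w13.png

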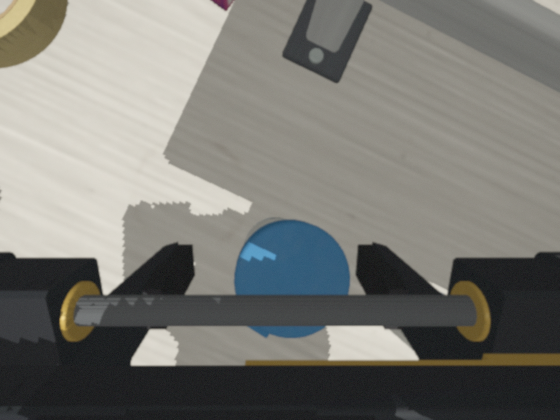

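View pics/s13.png

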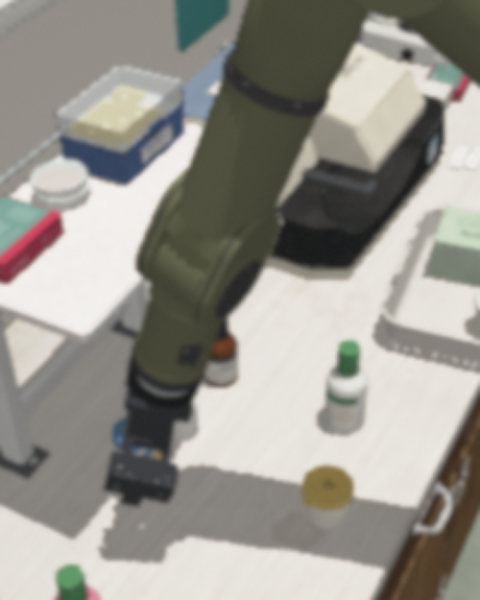

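View pics/t13.png

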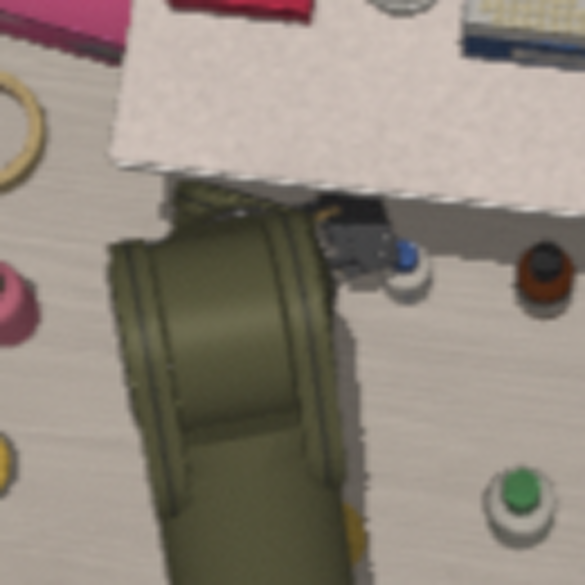

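Request:
{"op": "send_rows", "data": {
  "increments": [
    [3,[0,0,0],0],
    [3,[0,0,0],0],
    [3,[0,0,0],0],
    [3,[0,0,0],0],
    [3,[0,0,0],0],
    [3,[0,0,0.6],0],
    [3,[-0.7,0,1.2],0],
    [3,[-2,0,1.5],0],
    [3,[-4,0,2],0],
    [3,[-6,0,2.5],0]
  ],
  "newtons": 25
}}

```text
clock: 31.8
ee_pos: [0.5919, 0.1564, 0.0749]
eef_rot: [0.656, -0.525, 0.305, -0.448]
force: [-0.1, -0.3, -0.2]
finger_gap: 0.0408
```

```bash
python3 st.py; python3 - <<'E'
from h import *
f=grab_frame("wrist"); s=grab_frame("scene"); a=cv2.resize(s["frame"][80:330,180:380],None,fx=2.3,fy=2.3,interpolation=cv2.INTER_CUBIC)
b=cv2.resize(f["frame"],(340,255)); c=np.zeros((575,800,3),np.uint8); c[:,:460]=a; c[:255,460:]=b; cv2.imwrite("pics/s14.png",c)
E
```

```text
31.8 [0.5919 0.1564 0.0749] [-0.368  0.85   0.014  2.003  1.165  0.043 -2.654] gap 0.0408 F [-0.1 -0.3 -0.2]
toolx [ 0.413 -0.908  0.07 ] tooly [ 0.268  0.048 -0.962] tilt deg fwd 15.6 side 2.8
```

View pics/s14.png

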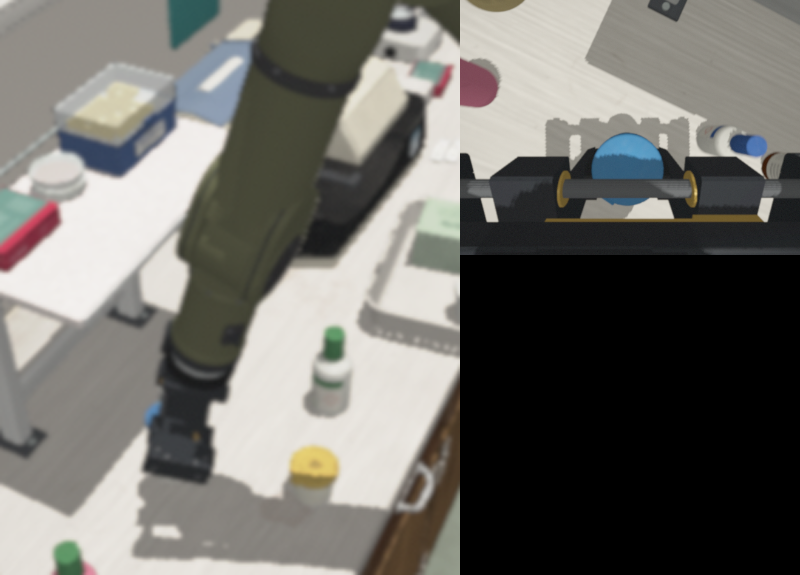

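Request:
{"op": "send_rows", "data": {
  "increments": [
    [3,[-1.5,0,4],0],
    [3,[-3,0,8],0],
    [3,[-4.5,0,12.5],0],
    [3,[-5.5,0,17],0],
    [3,[-6,-1,21.5],0],
    [3,[-6,-5,24],0.1],
    [3,[-6,-10,24],0.25],
    [3,[-6,-15.5,24],0.42],
    [3,[-6,-21,24],0.59],
    [3,[-6,-26,24],0.76]
  ]
}}

```text
clock: 33.15
ee_pos: [0.5341, -0.0994, 0.3153]
eef_rot: [0.772, -0.598, 0.1, -0.189]
force: [1.2, -0.4, -1.2]
finger_gap: 0.0406
```

```bash
python3 st.py
```

```text
33.15 [ 0.5341 -0.0994  0.3153] [ 0.919  0.666 -1.157  1.804  0.528  0.885 -0.806] gap 0.0406 F [ 1.2 -0.4 -1.2]
toolx [ 0.909 -0.412  0.071] tooly [ 0.172  0.214 -0.962] tilt deg fwd 10.1 side 12.5
```

Request:
{"op": "send_rows", "data": {
  "increments": [
    [3,[-0.7,-1.8,0],0.18],
    [3,[-1.4,-3.6,0],0.36],
    [3,[-2.1,-5.4,0],0.54],
    [3,[-2.8,-7.2,0],0.72],
    [3,[-3.5,-9,0],0.9],
    [3,[-4.2,-11,0],1.08],
    [3,[-5,-13,0],1.26],
    [3,[-6,-15,0],1.44],
    [3,[-6.8,-17,0],1.62],
    [3,[-7.4,-17.9,-2],1.8]
  ]
}}

```text
clock: 34.4
ee_pos: [0.4605, -0.278, 0.2951]
eef_rot: [0.627, -0.453, -0.406, 0.486]
force: [0.1, 0.5, -1.4]
finger_gap: 0.0402
```

```bash
python3 - <<'E'
from h import *
from st import st
f=grab_frame("wrist"); st(); s=grab_frame("scene"); a=cv2.resize(s["frame"][80:330,220:420],None,fx=2.3,fy=2.3,interpolation=cv2.INTER_CUBIC)
b=cv2.resize(f["frame"],(340,255)); c=np.zeros((575,800,3),np.uint8); c[:,:460]=a; c[:255,460:]=b; cv2.imwrite("pics/s15.png",c)
E
```

```text
34.45 [ 0.4589 -0.2782  0.2918] [ 1.063  0.998 -1.432  1.486  0.789  1.694  1.021] gap 0.0405 F [-1.2  1.  -2.6]
toolx [0.191 0.979 0.069] tooly [-0.248  0.116 -0.962] tilt deg fwd -14.4 side 6.9
```

View pics/s15.png

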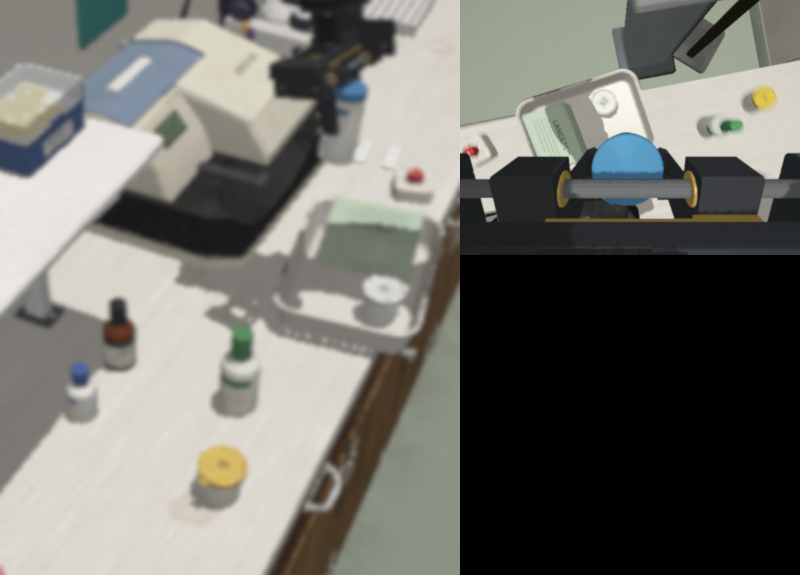

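```bash
python3 - <<'E'
from h import *
t=grab_frame("top"); cv2.imwrite("pics/t15.png",cv2.resize(t["frame"][90:310,320:510],None,fx=2.7,fy=2.7,interpolation=cv2.INTER_CUBIC))
for p in ((362,226),(395,232),(485,235),(372,180),(395,215)):
    print(p,[onz(t,*p,z)[:2].round(3) for z in (0.,.08,.2)])
E
```

```text
(362, 226) [array([ 0.573, -0.298]), array([ 0.556, -0.288]), array([ 0.531, -0.272])]
(395, 232) [array([ 0.566, -0.409]), array([ 0.549, -0.394]), array([ 0.524, -0.371])]
(485, 235) [array([ 0.591, -0.709]), array([ 0.574, -0.68 ]), array([ 0.547, -0.637])]
(372, 180) [array([ 0.737, -0.319]), array([ 0.713, -0.307]), array([ 0.676, -0.291])]
(395, 215) [array([ 0.624, -0.405]), array([ 0.605, -0.39 ]), array([ 0.576, -0.368])]
```

View pics/t15.png

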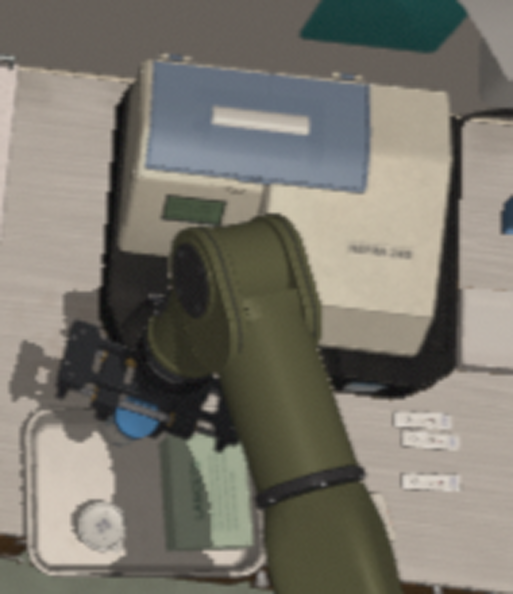

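Request:
{"op": "send_rows", "data": {
  "increments": [
    [3,[0,0,-5],0.1],
    [3,[0,0,-10],0.2],
    [3,[0,0,-15],0.2],
    [3,[0,0,-18],0.2],
    [3,[0,0,-20],0.2],
    [3,[0,0,-22],0.2],
    [3,[0,0,-23],0.2],
    [3,[0,0,-23],0.2],
    [3,[0,0,-23],0.2],
    [3,[0,0,-23],0.2]
  ]
}}

```text
clock: 35.8
ee_pos: [0.4605, -0.2763, 0.065]
eef_rot: [0.576, -0.41, -0.449, 0.547]
force: [-0.9, -1.0, -0.5]
finger_gap: 0.0404
```

```bash
python3 - <<'E'
from h import *
from st import st
f=grab_frame("wrist"); st(); s=grab_frame("scene"); t=grab_frame("top"); a=cv2.resize(s["frame"][80:330,220:420],None,fx=2.3,fy=2.3,interpolation=cv2.INTER_CUBIC)
b=cv2.resize(f["frame"],(340,255)); c=np.zeros((575,800,3),np.uint8); c[:,:460]=a; c[:255,460:]=b; c[260:560,460:]=cv2.resize(t["frame"][210:310,325:438],(340,300),interpolation=cv2.INTER_CUBIC); cv2.imwrite("pics/s16.png",c)
E
```

```text
35.85 [ 0.4603 -0.2763  0.0649] [ 1.011  1.292 -1.298  1.668  1.107  1.472  1.039] gap 0.0404 F [-0.1 -0.3 -0.9]
toolx [-0.     0.998  0.068] tooly [-0.262  0.066 -0.963] tilt deg fwd -15.2 side 3.9
```

View pics/s16.png

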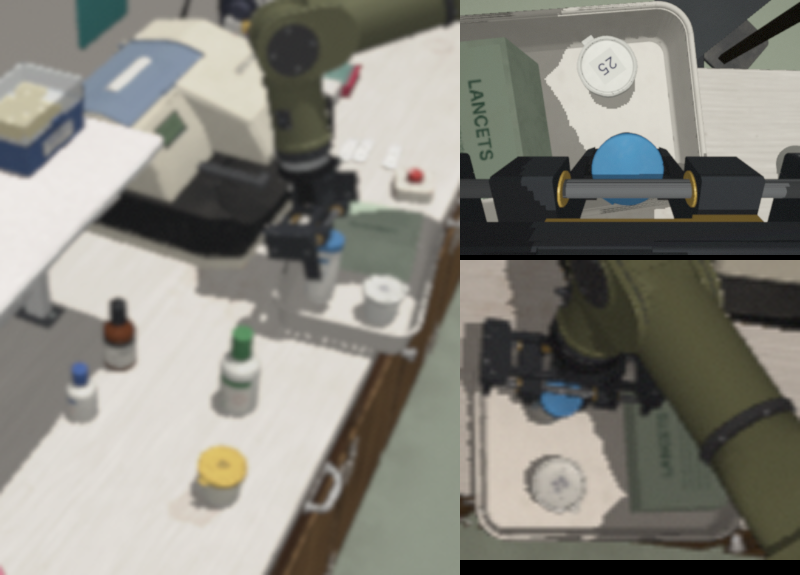

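Request:
{"op": "send_rows", "data": {
  "increments": [
    [3,[0,0,-0.9],0],
    [3,[0,0,-1.5],0],
    [3,[0,0,-1.7],0],
    [3,[0,0,-1.7],0],
    [5.5,[0,0,-1.7],0],
    [7,[0,0,-1.7],0],
    [7,[0,0,-1.7],0],
    [7,[0,0,-0.7],0],
    [7,[0.5,0,2.5],0],
    [7,[1,0,7.5],0]
  ]
}}

```text
clock: 37.2
ee_pos: [0.4693, -0.2762, 0.1397]
eef_rot: [0.577, -0.409, -0.448, 0.547]
force: [1.1, -0.6, 0.5]
finger_gap: 0.0698
```

```bash
python3 - <<'E'
from h import *
from st import st
f=grab_frame("wrist"); st(); s=grab_frame("scene"); t=grab_frame("top"); a=cv2.resize(s["frame"][80:330,220:420],None,fx=2.3,fy=2.3,interpolation=cv2.INTER_CUBIC)
b=cv2.resize(f["frame"],(340,255)); c=np.zeros((575,800,3),np.uint8); c[:,:460]=a; c[:255,460:]=b; c[260:560,460:]=cv2.resize(t["frame"][210:310,325:438],(340,300),interpolation=cv2.INTER_CUBIC); cv2.imwrite("pics/s17.png",c)
E
```

```text
37.25 [ 0.4735 -0.2752  0.1473] [ 1.009  1.188 -1.362  1.608  1.003  1.557  1.084] gap 0.0701 F [1.9 0.8 4. ]
toolx [-0.001  0.998  0.069] tooly [-0.255  0.067 -0.965] tilt deg fwd -14.8 side 3.9
```

View pics/s17.png

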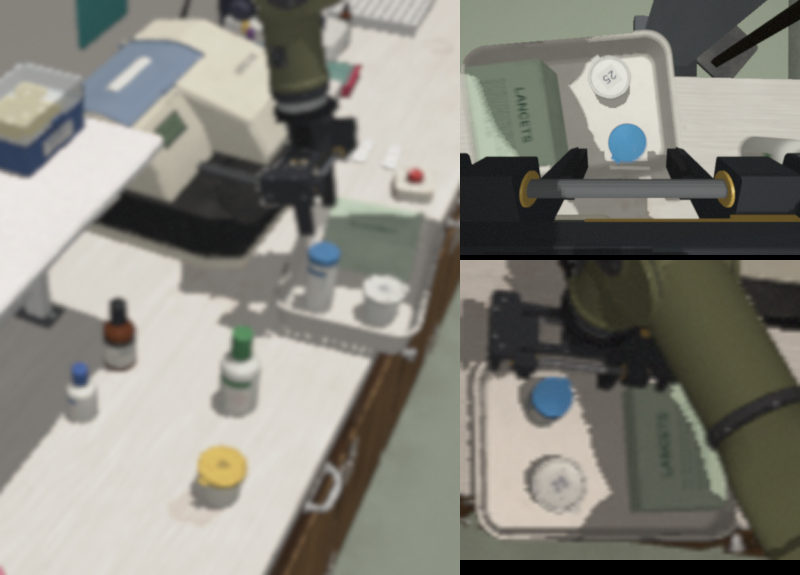

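Request:
{"op": "send_rows", "data": {
  "increments": [
    [8.8,[0,1,6],0],
    [8.8,[0,3,11.8],0],
    [8.8,[0,5,17.6],0],
    [8.8,[0,7,23.4],0],
    [8.8,[0,9,29.2],0],
    [8.8,[0,11,35],0],
    [8.8,[0,13,40.8],0],
    [8.8,[0,15,46.6],0],
    [8.8,[0,17,52.4],0],
    [8.8,[0,19,58.2],0]
  ]
}}

```text
clock: 38.6
ee_pos: [0.4744, -0.1228, 0.579]
eef_rot: [0.594, -0.386, -0.421, 0.567]
force: [0.4, 0.5, -1.5]
finger_gap: 0.0882
```

```bash
python3 st.py
```

```text
38.6 [ 0.4744 -0.1228  0.579 ] [ 0.421  0.515 -0.567  0.963  0.186  2.08   1.509] gap 0.0882 F [ 0.4  0.5 -1.5]
toolx [0.002 0.998 0.063] tooly [-0.348  0.06  -0.935] tilt deg fwd -20.4 side 3.6
```

Request:
{"op": "send_rows", "data": {
  "increments": [
    [8.8,[0,1,8],0],
    [8.8,[1,2,16],0],
    [8.8,[2,3,24],0],
    [8.8,[3,4,32],0],
    [8.8,[4,5,45],0],
    [8.8,[6,6,60],0],
    [8.8,[8,7,75],0],
    [8.8,[10,7,90],0],
    [8.8,[12,7,105],0],
    [8.8,[14,7,120],0]
  ]
}}

```text
clock: 39.85
ee_pos: [0.3659, -0.0471, 0.6797]
eef_rot: [0.564, -0.426, -0.453, 0.543]
force: [0.4, 0.1, -1.3]
finger_gap: 0.0879
```

```bash
python3 st.py
```

```text
39.85 [ 0.3659 -0.0471  0.6797] [ 0.06   0.199 -0.032  1.084 -0.041  2.089  1.589] gap 0.0879 F [ 0.4  0.1 -1.3]
toolx [-0.     0.999  0.05 ] tooly [-0.227  0.048 -0.973] tilt deg fwd -13.1 side 2.8
```

Request:
{"op": "send_rows", "data": {
  "increments": [
    [8.8,[6,0,10],0],
    [8.8,[11,0,20],0],
    [8.8,[15,0,35],0],
    [8.8,[19,0,50],0],
    [8.8,[23,0,65],0],
    [8.8,[27,0,80],0],
    [8.8,[31,0,95],0],
    [8.8,[35,0,110],0],
    [8.8,[39,0,125],0],
    [8.8,[43,0,140],0]
  ]
}}

```text
clock: 41.1
ee_pos: [0.4186, -0.0239, 0.6865]
eef_rot: [0.552, -0.441, -0.469, 0.53]
force: [-0.1, 0.4, 0.2]
finger_gap: 0.0882
```

Request:
{"op": "send_rows", "data": {
  "increments": [
    [8.8,[4,0,15],0],
    [8.8,[8,0,30],0],
    [8.8,[12,0,45],0],
    [8.8,[16,0,60],0],
    [8.8,[20,0,75],0],
    [8.8,[24,0,90],0],
    [8.8,[28,0,105],0],
    [8.8,[32,0,120],0],
    [8.8,[36,0,135],0],
    [8.8,[40,0,150],0]
  ]
}}

```text
clock: 42.35
ee_pos: [0.4286, -0.002, 0.7029]
eef_rot: [0.54, -0.455, -0.484, 0.517]
force: [-0.0, 0.4, 0.7]
finger_gap: 0.0881
```

```bash
python3 st.py
```

```text
42.35 [ 0.4286 -0.002   0.7029] [-0.127  0.266  0.119  0.904 -0.097  2.089  1.522] gap 0.0881 F [-0.   0.4  0.7]
toolx [-0.001  0.999  0.052] tooly [-0.118  0.052 -0.992] tilt deg fwd -6.8 side 3.0
```

Request:
{"op": "send_rows", "data": {
  "increments": [
    [8.8,[4,-2,15],0],
    [8.8,[8,-4,30],0],
    [8.8,[12,-4,45],0],
    [8.8,[16,-4,60],0],
    [8.8,[20,-4,75],0],
    [8.8,[24,-4,90],0],
    [8.8,[28,-4,105],0],
    [8.8,[32,-4,120],0],
    [8.8,[36,-4,135],0],
    [8.8,[40,-4,150],0]
  ]
}}

```text
clock: 43.6
ee_pos: [0.4378, -0.0055, 0.7205]
eef_rot: [0.526, -0.471, -0.499, 0.501]
force: [-0.0, 0.3, 0.5]
finger_gap: 0.0882
```

Request:
{"op": "send_rows", "data": {
  "increments": [
    [8.8,[4,-2,15],0],
    [8.8,[8,-4,30],0],
    [8.8,[12,-4,45],0],
    [8.8,[16,-4,60],0],
    [8.8,[20,-4,75],0],
    [8.8,[24,-4,90],0],
    [8.8,[28,-4,105],0],
    [8.8,[32,-4,120],0],
    [8.8,[36,-4,135],0],
    [8.8,[40,-4,150],0]
  ]
}}

```text
clock: 44.85
ee_pos: [0.4253, 0.0021, 0.768]
eef_rot: [-0.494, 0.504, 0.534, -0.466]
force: [-0.5, 0.2, -0.5]
finger_gap: 0.088
```

```bash
python3 - <<'E'
from h import *
from st import st
t=grab_frame("top"); st()
b=blobs(t,(60,80,30),(90,255,255),20); print([(c,onz(t,c[0],c[1],.12)[:2].round(4)) for c,s in b])
E
```

```text
44.9 [0.4237 0.0029 0.7699] [ 0.113  0.206 -0.312  0.763  0.023  2.09   1.397] gap 0.0881 F [-0.9  0.2  2.4]
toolx [-0.006  0.998  0.059] tooly [ 0.082  0.059 -0.995] tilt deg fwd 4.7 side 3.4
[(array([462.4,  93.3]), array([ 1.0345, -0.5766])), (array([164.8, 191.5]), array([0.5851, 0.3469]))]
```

Request:
{"op": "send_rows", "data": {
  "increments": [
    [8.8,[0.6,-0.6,-6],0],
    [8.8,[1.2,-1.2,-12],0],
    [8.8,[1.8,-1.8,-18],0],
    [8.8,[2.4,-2.4,-24],0],
    [8.8,[3,-3,-30],0],
    [8.8,[3.6,-3.6,-36],0],
    [8.8,[4.2,-4.2,-42],0],
    [8.8,[4.8,-4.8,-48],0],
    [8.8,[5.4,-5.4,-54],0],
    [8.8,[5.4,-5.4,-57],0]
  ]
}}

```text
clock: 46.15
ee_pos: [0.4782, -0.0527, 0.1945]
eef_rot: [-0.495, 0.503, 0.533, -0.467]
force: [0.7, -0.6, 0.8]
finger_gap: 0.0881
```

```bash
python3 - <<'E'
from h import *
from st import st
f=grab_frame("wrist"); st(); cv2.imwrite("pics/w20.png",f["frame"])
b=blobs(f,(60,80,30),(90,255,255),100); print([(c,s,onz(f,c[0],c[1],.118)[:2].round(4)) for c,s in b])
s=grab_frame("scene"); b=blobs(s,(60,80,30),(90,255,255),30); print([(c,q,onz(s,c[0],c[1],.115)[:2].round(4)) for c,q in b])
t=grab_frame("top"); b=blobs(t,(60,80,30),(90,255,255),20); print([(c,onz(t,c[0],c[1],.12)[:2].round(4)) for c,s in b])
E
```

```text
46.2 [ 0.4767 -0.0522  0.1923] [ 0.201  0.566 -0.225  2.098  0.146  0.425  1.456] gap 0.0879 F [-1.1  0.1 -1.6]
toolx [-0.004  0.998  0.058] tooly [ 0.069  0.059 -0.996] tilt deg fwd 3.9 side 3.4
[(array([271.2, 211. ]), array([ 256,  190,   33,   42, 1097], dtype=int32), array([ 0.4786, -0.052 ]))]
[(array([263.,  68.]), array([ 252,   39,   22,   61, 1022], dtype=int32), array([ 1.1848, -0.9173])), (array([324.8, 229.5]), array([322, 224,   6,  12,  58], dtype=int32), array([ 0.477, -0.039])), (array([209.4, 323.9]), array([205, 317,  10,  15, 116], dtype=int32), array([0.5824, 0.354 ]))]
[(array([462.4,  93.3]), array([ 1.0345, -0.5766])), (array([164.8, 191.6]), array([0.5848, 0.3469]))]
```

View pics/w20.png

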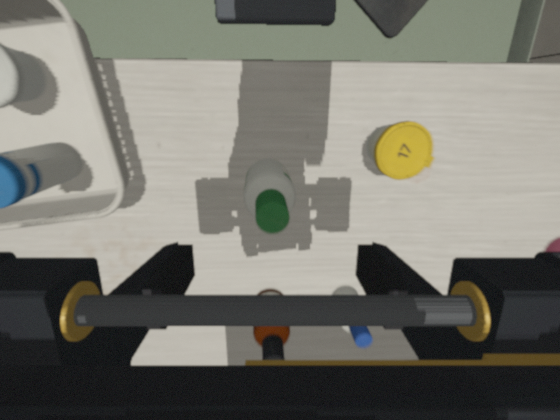

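Request:
{"op": "send_rows", "data": {
  "increments": [
    [8.8,[0,0,-4],0],
    [8.8,[0,0,-8],0],
    [8.8,[0,0,-11],0],
    [8.8,[0,0,-12.5],0],
    [8.8,[0,0,-12.5],0],
    [8.8,[0,0,-12.5],0],
    [8.8,[0,0,-12.5],0],
    [8.8,[0,0,-12.5],0],
    [8.8,[0,0,-12.5],0],
    [8.8,[0,0,-12.5],0]
  ]
}}

```text
clock: 47.55
ee_pos: [0.4795, -0.0523, 0.0727]
eef_rot: [-0.494, 0.504, 0.534, -0.466]
force: [0.4, -0.2, -0.7]
finger_gap: 0.0882
```

```bash
python3 - <<'E'
from h import *
from st import st
f=grab_frame("wrist"); st(); cv2.imwrite("pics/w21.png",f["frame"])
E
```

```text
47.6 [ 0.4795 -0.0522  0.0726] [ 0.123  0.802 -0.111  2.183  0.211  0.087  1.412] gap 0.0881 F [-0.7  0.8 -0.1]
toolx [-0.004  0.998  0.058] tooly [ 0.077  0.058 -0.995] tilt deg fwd 4.5 side 3.3
```

View pics/w21.png

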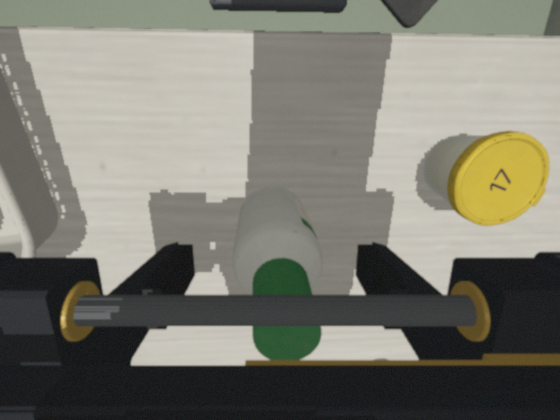

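Request:
{"op": "send_rows", "data": {
  "increments": [
    [8.8,[-0.2,0,-0.6],0],
    [8.8,[-0.2,0,-0.6],0],
    [4,[-0.2,0,-0.6],0],
    [4,[-0.2,0,-0.6],0],
    [4,[-0.2,0,-0.6],0],
    [4,[-0.2,0,-0.6],0],
    [4,[-0.2,0,-0.6],0],
    [4,[-0.2,0,0.5],0],
    [4,[-0.2,0,4],0],
    [4,[-0.2,0,8],0]
  ],
  "newtons": 30
}}

```text
clock: 48.85
ee_pos: [0.4768, -0.0523, 0.1536]
eef_rot: [-0.494, 0.504, 0.533, -0.467]
force: [0.5, 0.2, -0.9]
finger_gap: 0.0496
```

```bash
python3 - <<'E'
from h import *
from st import st
f=grab_frame("wrist"); st(); s=grab_frame("scene"); a=cv2.resize(s["frame"][80:330,220:420],None,fx=2.3,fy=2.3,interpolation=cv2.INTER_CUBIC)
b=cv2.resize(f["frame"],(340,255)); c=np.zeros((575,800,3),np.uint8); c[:,:460]=a; c[:255,460:]=b; cv2.imwrite("pics/s22.png",c)
E
```

```text
48.9 [ 0.4791 -0.0526  0.158 ] [ 0.181  0.628 -0.198  2.138  0.188  0.308  1.421] gap 0.0495 F [ 0.6 -0.6  2.8]
toolx [-0.004  0.998  0.057] tooly [ 0.084  0.057 -0.995] tilt deg fwd 4.8 side 3.3
```

View pics/s22.png

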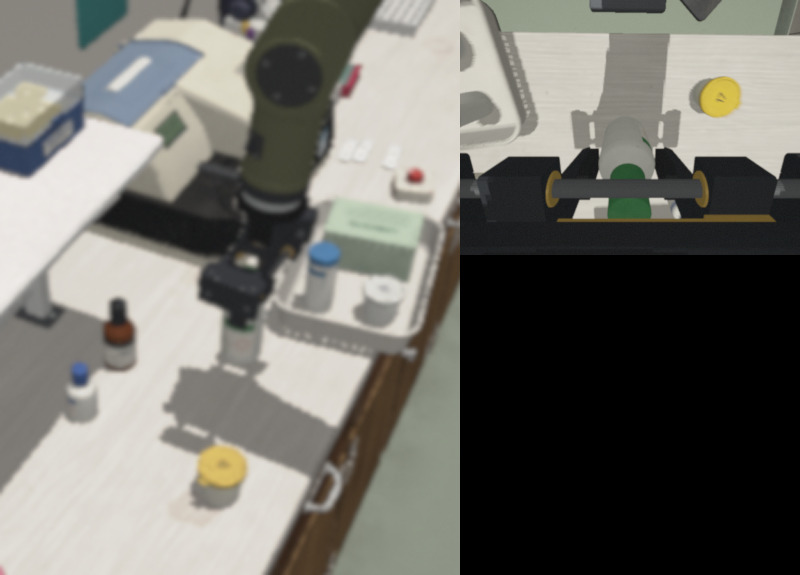

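Request:
{"op": "send_rows", "data": {
  "increments": [
    [4,[0,3,0],0],
    [4,[0,9,0],0],
    [4,[0,15,0],0],
    [4,[0,20.6,0],0],
    [4,[1.5,20.6,-3],0],
    [4,[3.5,20.6,-6],0],
    [4,[6,20.6,-7],0],
    [4,[8,20.6,-7],0],
    [4,[8,20.6,-7],0],
    [4,[8,20.6,-7],0]
  ]
}}

```text
clock: 50.2
ee_pos: [0.5559, 0.1536, 0.0822]
eef_rot: [-0.494, 0.503, 0.533, -0.467]
force: [-0.5, -0.0, -1.2]
finger_gap: 0.0495
```

```bash
python3 - <<'E'
from h import *
from st import st
f=grab_frame("wrist"); st(); s=grab_frame("scene"); a=cv2.resize(s["frame"][80:330,180:380],None,fx=2.3,fy=2.3,interpolation=cv2.INTER_CUBIC)
b=cv2.resize(f["frame"],(340,255)); c=np.zeros((575,800,3),np.uint8); c[:,:460]=a; c[:255,460:]=b; cv2.imwrite("pics/s23.png",c)
E
```

```text
50.25 [0.5559 0.1536 0.0823] [-0.285  0.831 -0.081  1.921  0.102  0.302  1.14 ] gap 0.0491 F [ 0.6  0.7 -0.9]
toolx [-0.005  0.998  0.057] tooly [ 0.075  0.057 -0.996] tilt deg fwd 4.3 side 3.3
```

View pics/s23.png

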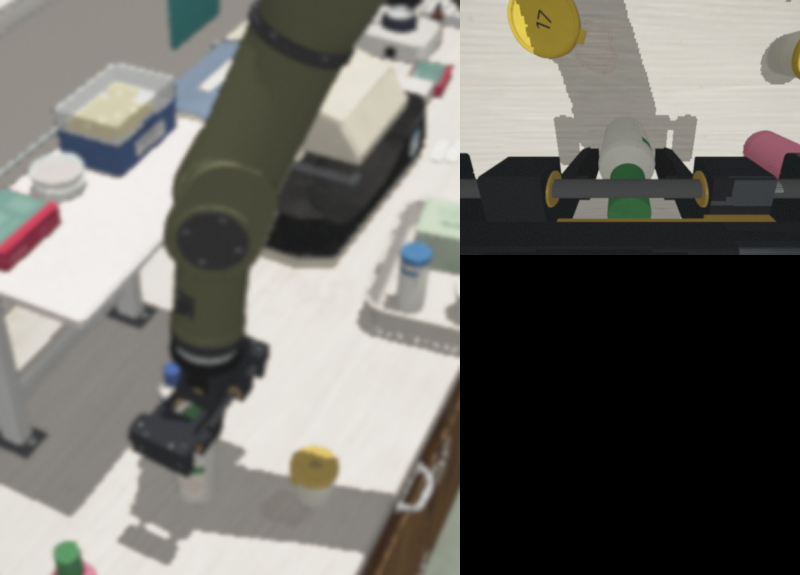

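Request:
{"op": "send_rows", "data": {
  "increments": [
    [4,[0.2,0,-0.8],0],
    [4,[0.2,0,-1.4],0],
    [4,[0.2,0,-1.55],0],
    [4,[0.2,0,-1.55],0],
    [6,[0.2,0,-1.55],0],
    [8.8,[0.2,0,-1.55],0],
    [8.8,[0.2,0,-1.55],0],
    [8.8,[0.2,0,-1.55],0],
    [8.8,[-1.5,0,-1.4],0],
    [8.8,[-5,0,-1],0]
  ]
}}

```text
clock: 51.55
ee_pos: [0.5085, 0.1538, 0.0727]
eef_rot: [-0.494, 0.505, 0.534, -0.465]
force: [0.3, 0.3, 0.1]
finger_gap: 0.088
```

Request:
{"op": "send_rows", "data": {
  "increments": [
    [8.8,[-4,0,0],0],
    [8.8,[-6,0,4],0],
    [8.8,[-6,0,9],0],
    [8.8,[-6,-4,13],0],
    [8.8,[-6,-9,15],0],
    [8.8,[-6,-14,15],0],
    [8.8,[-6,-18,15],0],
    [8.8,[-6,-18,15],0],
    [8.8,[-6,-18,15],0],
    [8.8,[-6,-18,15],0]
  ]
}}

```text
clock: 52.8
ee_pos: [0.4476, -0.0247, 0.2226]
eef_rot: [-0.493, 0.503, 0.535, -0.467]
force: [-0.5, -0.4, 0.4]
finger_gap: 0.088
```

```bash
python3 - <<'E'
from h import *
from st import st
f=grab_frame("wrist"); st(); s=grab_frame("scene"); t=grab_frame("top"); a=cv2.resize(s["frame"][80:330,180:420],(480,500),interpolation=cv2.INTER_CUBIC)
c=np.zeros((600,800,3),np.uint8); c[:500,:480]=a; c[:260,480:]=cv2.resize(t["frame"][170:270,140:263],(320,260),interpolation=cv2.INTER_CUBIC); c[270:510,480:]=cv2.resize(f["frame"],(320,240)); cv2.imwrite("pics/s24.png",c)
b=blobs(s,(60,80,30),(90,255,255),30); print([(c,onz(s,c[0],c[1],.115)[:2].round(4)) for c,q in b])
b=blobs(t,(60,80,30),(90,255,255),20); print([(c,onz(t,c[0],c[1],.122)[:2].round(4)) for c,s in b])
E
```

```text
52.85 [ 0.4476 -0.0247  0.2226] [ 0.136  0.474 -0.209  2.16   0.095  0.438  1.445] gap 0.0882 F [0.5 0.8 0.3]
toolx [-0.007  0.998  0.058] tooly [ 0.077  0.058 -0.995] tilt deg fwd 4.4 side 3.4
[(array([263.1,  68.1]), array([ 1.1838, -0.9165])), (array([262. , 268.7]), array([0.5594, 0.1619])), (array([209.3, 323.8]), array([0.5827, 0.3539]))]
[(array([462.4,  93.3]), array([ 1.0335, -0.576 ])), (array([164.8, 191.5]), array([0.5847, 0.3464])), (array([224.1, 205.7]), array([0.5611, 0.1539]))]
```

View pics/s24.png

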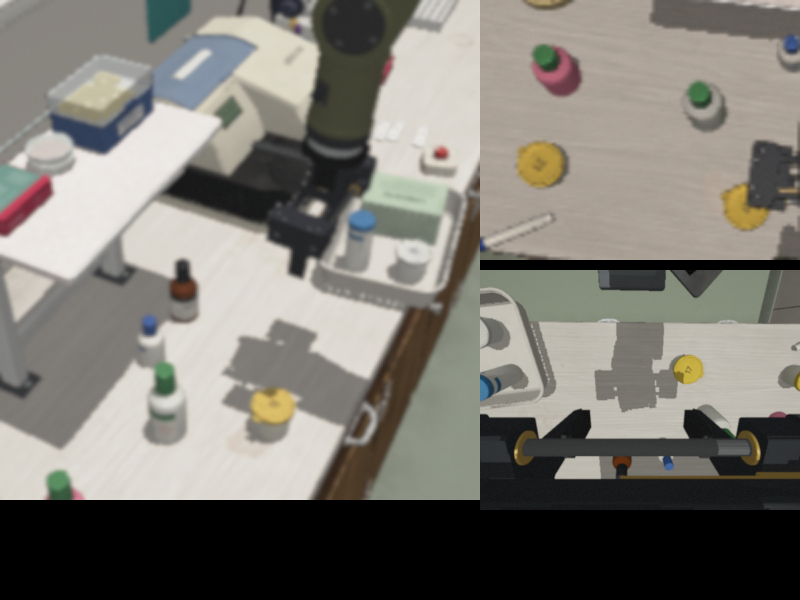

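```bash
python3 - <<'E'
from rig import ticket
print(ticket.finish_job())
E
```

```text
the job is handed in; nothing more can be done
None
```

The tray is made up and the job was handed in at about 53 s of the 72 s allowed. I put the white-lidded cup in the tray first and set the green-capped bottle aside at about (0.48, -0.05). The canister then went onto the free tray floor beside the cup, and the bottle went back to its place. Each thing was released before I went on to the next.

**Tilt:** The moves offered no tilt, so I got it by commanding poses out of reach. The tilt the arm gave way to stayed with the commanded pose, about 3° per call. It reached 25°, but joint limits cut it to about 16° at the canister, below the suggested 25–35°. That was still enough, with no contact force seen at the riser. I took the tilt out again in the same way before fetching the bottle.

**Last checks:**
- **Bottle:** the top camera put its cap about 2 mm from where it was at the start, and the scene camera about 2.5 mm. It stands upright.
- **Cup and canister:** both stand upright on the tray floor in the scene picture, judged by eye.
- **Bystanders:** nothing visibly moved in the pictures. The carton, the yellow-lidded cups, the other bottles and the pink look-alike were not measured at the end, except the pink bottle's cap, which matches its start.
- **Robot:** the gripper is open, clear of everything, with forces near zero.

**Where checks disagreed:** the scene and top cameras differ by up to 9 mm in y, and the wrist camera read about 5 mm off in x. I allowed for that when choosing the grasp points. No verdict came back at hand-in.

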